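# Drying-bench changeover: fan off, swap the glasses, nest the cups, fan back to its mark

### The arm

A 6-joint arm with a two-finger parallel gripper is mounted at the origin on the work surface. World frame = base frame: x ahead of the robot, y to its left, z up, the work surface at z = 0. Lengths are in m, angles in degrees, forces in N, time in s.
With the tool pointing down it reaches from about 0.375 to 0.9 m from the base axis. Payload 3.1 kg.
Tool frame: the origin (TCP) lies on the centre line of the jaws, within the pads' length; the fingertips stand 25 mm ahead of it and the grasp point (between the pads) lies 6 mm ahead of it; z points along the fingers, y is the line along which they close (so a half turn about z gives the same grasp; the last joint's range is limited). The gripper opens to 87 mm and grips with 3 to 60 N. Pads are 19 mm wide; open, the fingers measure 117 mm over their backs; the gripper's body (75 mm by 190 mm) begins 51 mm behind the grasp point.
Start: joints at [57.095, 30.224, 82.088, -0, 67.689, -10.227], TCP at [0.241, 0.577, 0.21] pointing down, gripper open.
Joint ranges: [-176.69, 176.69], [-43.24, 126.21], [12.49, 139.97], [-82, 262], [0, 151.66], [-163.58, 163.58]. Speed limits (degrees/s): [159.86, 159.86, 180, 180, 180, 180].

### API

Orientations are given as a 3x3 rotation matrix whose columns are the frame's x, y, z axes.
In Python, from rig import * gives the robot as it stands.
- The arm moves only by the tool step_arm, never from a script. Its argument "steps" is a list of rows, each a list of 7 numbers: the shift along the tool's x, y, z normalised to -1 to 1, where 1 is 0.3 m, then the turn, a rotation vector about the tool's x, y, z normalised to -1 to 1, where 1 is 45 degrees, then the gripper's target within -1 to 1 (shut at 1, half-way at 0, fully open at -1). A call has 1 to 8 rows; each row is the pose to reach, as a shift and turn from the pose commanded when the call began, along the tool's axes at that moment; what a row does not reach only later rows make up. A row lasts 1/12 s, in which the tool goes at most 41.7 mm and 7.16 degrees, less where a joint would pass 70% of its speed; a pose out of reach is approached as far as the arm can. A call with a number of a shift or a turn outside -1 to 1 is refused whole. A call with a gripper value outside its range is refused whole. The fingers move at their own pace and stop on an object; the grip force is fixed at half the most. Time passes only in rows, so rows that repeat a pose let the fingers close. It gives the time, the measured TCP pose, the force, the opening and the grip force at its end, in the units of the state.
- read_state(): the state, without advancing time (a new reading comes with each control period).
- capture(name): name is "scene" or "top" or "wrist"; returns a dict with "image" (420x560x3 uint8, red, green, blue), "vertical_fov" (degrees; the focal length in pixels is half the picture's height over the tangent of half this angle, whatever the lens; pixels are square), "cx", "cy" (the principal point, pixels), "world_from_camera" (4x4, takes a point from camera to world coordinates); the wrist camera has in their place "T_tool_cam" (4x4, takes a point from camera to tool coordinates, whose origin is the TCP and whose axes are the flange's). Camera axes: x right, y down, z forward; pixel columns grow to the right and rows downward; lengths in m; the calibration is good to about 2 mm. A picture is of the moment at which its call begins: read the wrist's pose just before it. There is no depth.
- hand_in(): hands the job in; it is judged then, once.
The state is a dict: "time_s": time; "joint_positions": joint angles; "qvel": joint speeds; "tau": joint torques, N m; "position": TCP position; "tcp_rot": TCP orientation; "force": force on the tool from outside, world axes, zero at the start; "moment": the same for the moment, N m; "opening": opening from 0.0 (shut) to 1.0 (fully open); "grasp_force": force on a finger pad.
Only numpy, scipy, OpenCV 4.12 (cv2) and the standard library are available. Lean on these libraries where they do the work, as an engineer would, in place of code of your own. Each camera call takes 0.05 s, during which the arm holds its last target. There are 200 camera calls.

### The job

It is changeover time at the varnish-drying bench: first turn the fan dial right down to its off stop, and while the fan is off swap the goblet and the footed dish, so that the one from the wire drying rack stands on the round cork board and the other stands in its place on the rack, each set down gently. Also gather every loose mixing cup into one upright nest on the cup standing on the tin tray, slipping each in loosely without pressing, so that they do not jam. Only when all that is done, turn the fan dial up until its pointer meets the set marker, leaving the marker where it is; do not knock over the glasses or disturb the film can, the pen and the varnish brush.

Things in the scene. Friction and masses are not known exactly. Their poses are not given: they have to be found in the camera images.
- fan_dial (a joint): angle of the fan controller's dial, rad: 0 = off (end stop, pointer at the small white ring on the scale), grows clockwise seen from above up to 5.24 (other stop). Turns freely by hand and stays where it is left (friction about 0.04 N m).
- dial_axis (a point): point on the dial's vertical axis at the top of its grip bar, 90 mm above the bench. The black dial has a skirt of radius 30 mm (top 65 mm above the bench) and across its middle a grip bar 54 mm long, 14 mm wide, 25 mm high, along the pointer's direction; a white line on one half of the bar, running down its end onto the skirt, is the pointer.
- fan_box: the fan controller: grey box screwed to the bench at the left, 160 mm long (y) x 120 mm (x), 55 mm high, with a black scale plate and the dial on top (plate 57 mm above the bench) and low cables from its far side. Origin: centre of its underside, under the dial's axis.
- dial_pointer (a point): the outer end of the dial's pointer line, on the skirt 31 mm from the axis; turns with the dial, and the direction from the axis to it is the pointer's direction.
- marker_tip (a point): inner tip of the set marker, 31 mm from the dial's axis: a small bright T-shaped tab, at most 3 mm high, on a thin ring around the dial on the scale plate. Where it stands on the scale differs from start to start; it is stiff and not to be moved. The dial is set when its pointer line meets this tip.
- drying_rack: the square wire rack on which one glass dries, 120 x 120 mm, top 10 mm above the bench, fixed. Origin: centre of its underside, on the bench.
- cork_board: the round cork board on which the other glass waits, diameter 120 mm, 10 mm thick, fixed. Origin: centre of its underside, on the bench.
- goblet: tall amber glass goblet, about 240 g, 112 mm high: heavy round foot of 72 mm diameter, short stem, bowl with straight sides of 64 mm diameter from 66 mm up to the rim. Origin: centre of the foot's underside; z is its axis. Starts on the rack or on the cork board.
- dish: low white milk-glass footed dish, about 200 g, 72 mm high: heavy round foot of 66 mm diameter, short stem, bowl with straight sides of 66 mm diameter from 42 mm up to the rim. Origin: centre of the foot's underside; z is its axis. Starts on the other of the two places.
- tray: round flat tin tray, diameter 124 mm, 3 mm thick with a rim 6 mm high, fixed. Origin: centre of its underside, on the bench.
- cup_tray: tapered white plastic mixing cup standing on the tin tray, the bottom of the nest: 88 mm high, outer diameter 39 mm at the foot and 63 mm at the rim, wall 2 mm, open at the top, about 15 g. A cup slipped loosely into another rests 16 to 21 mm higher than it, so this much of it stands out. Origin: centre of its underside; z is its axis.
- cup_a: another mixing cup, identical to cup_tray, standing upright somewhere on the right half of the bench at the start. Origin: centre of its underside; z is its axis. May be absent.
- cup_b: another mixing cup, identical to cup_tray, standing upright somewhere on the right half of the bench at the start. Origin: centre of its underside; z is its axis. May be absent.
- cup_c: another mixing cup, identical to cup_tray, standing upright somewhere on the right half of the bench at the start. Origin: centre of its underside; z is its axis. May be absent.
- cup_d: another mixing cup, identical to cup_tray, standing upright somewhere on the right half of the bench at the start. Origin: centre of its underside; z is its axis. May be absent.
- film_can: bystander: black film can with a grey lid, diameter 34 mm, 51 mm high, standing beyond the work. Origin: centre of its underside.
- pen: bystander: black felt pen about 130 mm long lying on the bench. Origin: near its middle, on the bench; x along it.
- varnish_brush: bystander: flat varnish brush about 175 mm long lying on the bench. Origin: where handle and ferrule meet, on the bench; x along it towards the bristles.
Not all that is in view belongs to the job. What is meant by the goblet is not blue, green or yellow, and is the smaller of those in its own colour.

How it is judged (in metres and radians):
On the way, in this order (a step that is already met when the one before it is completed fails the run):
1. the fan dial is turned down to its off stop (value of joint fan_dial below 0.12 rad), for 0.2 s.
2. with the fan still off, the goblet and the dish stand in each other's places and all the cups are nested on the tray (value of joint fan_dial below 0.2 rad and (((horizontal distance between goblet and drying_rack below 0.024 m and z of goblet in the frame of drying_rack between 0.005 and 0.016 m and angle between goblet's own z axis and vertical below 0.12 rad) and (horizontal distance between dish and cork_board below 0.024 m and z of dish in the frame of cork_board between 0.005 and 0.016 m and angle between dish's own z axis and vertical below 0.12 rad)) or ((horizontal distance between dish and drying_rack below 0.024 m and z of dish in the frame of drying_rack between 0.005 and 0.016 m and angle between dish's own z axis and vertical below 0.12 rad) and (horizontal distance between goblet and cork_board below 0.024 m and z of goblet in the frame of cork_board between 0.005 and 0.016 m and angle between goblet's own z axis and vertical below 0.12 rad))) and distance of each of goblet, dish from where it was at the start of the episode above 0.08 m and horizontal distance between cup_tray and tray below 0.043 m and z of cup_tray in the frame of tray below 0.01 m and angle between each of cup_tray, cup_a, cup_b, cup_c, cup_d's own z axis and vertical below 0.12 rad and horizontal distance between each of cup_a, cup_b, cup_c, cup_d and cup_tray below 0.012 m and z of cup_a in the frame of cup_tray between 0.008 and 0.092 m and z of cup_b in the frame of cup_tray between 0.008 and 0.092 m and z of cup_c in the frame of cup_tray between 0.008 and 0.092 m and z of cup_d in the frame of cup_tray between 0.008 and 0.092 m), for 0.2 s.
3. the fan dial's pointer is turned to the set marker (horizontal distance between dial_pointer and marker_tip below 0.0035 m), for 0.2 s.
At the end, for the whole second after the job is handed in: Goblet and dish have swapped places, upright, within 24 mm of the places' centres; all cups present stand upright in one nest on the tray (axes within 12 mm, foot 8 to 92 mm above cup_tray's); the dial's pointer end is within 3.5 mm of the marker tip; all released and at rest ((((horizontal distance between goblet and drying_rack below 0.024 m and z of goblet in the frame of drying_rack between 0.005 and 0.016 m and angle between goblet's own z axis and vertical below 0.12 rad) and (horizontal distance between dish and cork_board below 0.024 m and z of dish in the frame of cork_board between 0.005 and 0.016 m and angle between dish's own z axis and vertical below 0.12 rad)) or ((horizontal distance between dish and drying_rack below 0.024 m and z of dish in the frame of drying_rack between 0.005 and 0.016 m and angle between dish's own z axis and vertical below 0.12 rad) and (horizontal distance between goblet and cork_board below 0.024 m and z of goblet in the frame of cork_board between 0.005 and 0.016 m and angle between goblet's own z axis and vertical below 0.12 rad))) and distance of each of goblet, dish from where it was at the start of the episode above 0.08 m and horizontal distance between cup_tray and tray below 0.043 m and z of cup_tray in the frame of tray below 0.01 m and angle between each of cup_tray, cup_a, cup_b, cup_c, cup_d's own z axis and vertical below 0.12 rad and horizontal distance between each of cup_a, cup_b, cup_c, cup_d and cup_tray below 0.012 m and z of cup_a in the frame of cup_tray between 0.008 and 0.092 m and z of cup_b in the frame of cup_tray between 0.008 and 0.092 m and z of cup_c in the frame of cup_tray between 0.008 and 0.092 m and z of cup_d in the frame of cup_tray between 0.008 and 0.092 m and horizontal distance between dial_pointer and marker_tip below 0.0035 m and linear speed of each of goblet, dish, cup_tray, cup_a, cup_b, cup_c, cup_d below 0.02 m/s); the robot touches nothing.
It fails at once if a cup is pressed into another with more than 20 N (contact force between cup_tray and cup_a above 20 N or contact force between any of cup_tray, cup_a and cup_b above 20 N or contact force between any of cup_tray, cup_a, cup_b and cup_c above 20 N or contact force between any of cup_tray, cup_a, cup_b, cup_c and cup_d above 20 N).
It fails at once if a glass is knocked over (angle between any of goblet, dish's own z axis and vertical above 0.7 rad).
It fails at once if a glass is dropped or banged down on the rack or the cork board (over 35 N) (contact force between any of goblet, dish and drying_rack above 35 N or contact force between any of goblet, dish and cork_board above 35 N).
It fails at once if the set marker is pushed off its setting (distance of marker_tip from where it was at the start of the episode above 0.006 m).
It fails at once if the film can, the pen or the brush is moved more than 4 cm (distance of any of film_can, pen, varnish_brush from where it was at the start of the episode above 0.04 m).
Of cup_a, cup_b, cup_c, cup_d only 2 to 4 are there at a start; the rules pass over those that are not, and their reading is None.
At some moment in a run one of goblet, dish may be knocked a few centimetres aside while the robot is not near it.
It also fails if it takes over 210 s, if anything falls off the work surface, if the arm or the gripper's body presses on something with over 40 N, if the wrist force passes 120 N, or if a joint passes its speed limit or range.

## Working session

There is one attempt and no reset: what is moved stays moved. The work goes in short steps, Python scripts to look and compute and a tool call to move; the robot and the scene stay as the last step left them, time stands still between calls to the robot, and variables do not carry over. Pictures are saved under pics/ and viewed, at most 14 in all, crops included, and the job is handed in when it is done.

Besides the shell and the picture viewer there is one more tool, called after ">>>" as a command line: name --pt "numbers of a row" for each row, then --argument value for the rest. step_arm: Moves the arm, as the interface text tells. Scaled input: -1 to 1 covers 0.3 m each way for a shift and 45 degrees each way for a turn. Its arguments: {"type":"object","properties":{"steps":{"type":"array"}},"required":["steps"]}

```bash
ls; mkdir -p pics; python3 - <<'E'
from rig import *
import cv2
for n in ["top","scene"]:
    c=capture(n); cv2.imwrite(f"pics/{n}0.png",c["image"][:,:,::-1]); print(n,c["vertical_fov"],c["cx"],c["cy"],c["world_from_camera"].round(4).tolist() if hasattr(c["world_from_camera"],'round') else c["world_from_camera"])
s=read_state(); print(s)
E
```

```text
pics
top 45.59531125174344 280.29347693704995 209.57677443291774 [[-0.0001, -0.995, 0.0996, 0.3813], [-0.9999, -0.001, -0.011, 0.0227], [0.011, -0.0996, -0.995, 1.5044], [0.0, 0.0, 0.0, 1.0]]
scene 42.69843452655846 273.5615483275228 211.86169118226314 [[0.6386, 0.5256, -0.5621, 1.264], [0.7693, -0.4189, 0.4823, -0.6169], [0.018, -0.7405, -0.6718, 0.9774], [0.0, 0.0, 0.0, 1.0]]
{'time_s': 0.1, 'joint_positions': array([ 5.70932395e+01,  3.02733646e+01,  8.21498889e+01, -2.23422762e-04,
        6.76884142e+01, -1.02273238e+01]), 'qvel': array([ 0.04485387, -0.1644101 , -0.2297687 ,  0.04192908,  0.1435078 ,
       -0.07704973]), 'tau': array([ 1.45702330e-05, -4.40986562e+01, -1.77151912e+01,  6.34940621e-02,
        5.33860736e-02, -5.69791519e-05]), 'position': array([0.24058015, 0.57609896, 0.20936777]), 'tcp_rot': array([[-9.22676922e-01,  3.85572540e-01, -1.05579361e-03],
       [ 3.85573833e-01,  9.22675531e-01, -1.63822662e-03],
       [ 3.42499731e-04, -1.91864028e-03, -9.99998101e-01]]), 'force': array([-0.39277174,  0.97953959, -0.5452546 ]), 'moment': array([ 0.02158437,  0.00806756, -0.02985737]), 'grasp_force': 0.0, 'opening': 0.998620122582519}
```

View pics/top0.png

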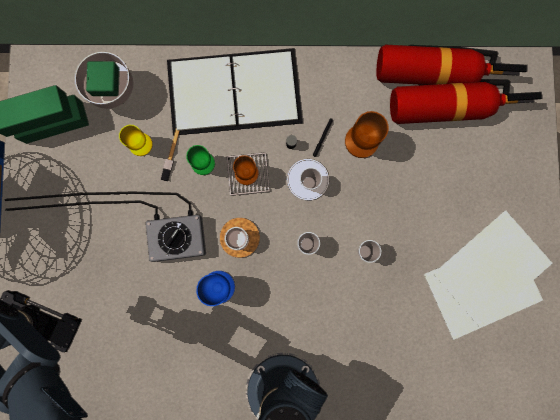

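View pics/scene0.png

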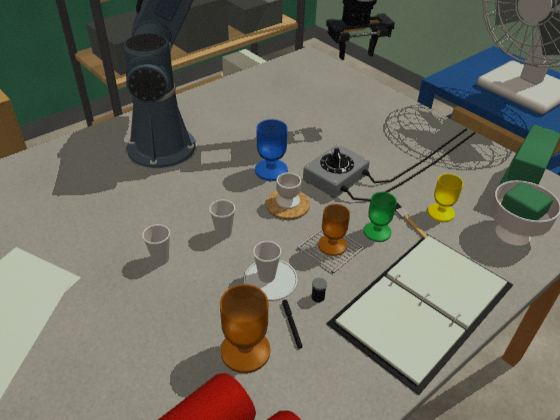

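Top view: the amber candidates for the goblet are a small one on the rack at (245,168) and a large one at (367,135). The blue (215,288), green (201,160) and yellow (136,140) goblets are ruled out, so the choice is the small amber on the rack. White candidates for the dish: the dish on cork at (237,238), and the large bowl at (103,78), which doesn't belong to the job. The cups are on the tray at (308,180), and loose at (308,243) and (370,251). The dial is at (175,237).

```bash
cat > h.py <<'E'
from rig import *
import numpy as np, cv2
def cam(n):
    s=read_state(); c=capture(n)
    im=np.asarray(c["image"]); f=im.shape[0]/2/np.tan(np.radians(c["vertical_fov"]/2))
    if n=="wrist":
        T=np.eye(4); T[:3,:3]=s["tcp_rot"]; T[:3,3]=s["position"]; W=T@np.asarray(c["T_tool_cam"])
    else: W=np.asarray(c["world_from_camera"])
    return dict(im=im,f=f,cx=c["cx"],cy=c["cy"],W=W)
def pt(c,u,v,z):
    d=c["W"][:3,:3]@np.array([(u-c["cx"])/c["f"],(v-c["cy"])/c["f"],1]); o=c["W"][:3,3]
    return (o+d*(z-o[2])/d[2])
def px(c,p):
    q=np.linalg.inv(c["W"])@np.append(p,1); return c["cx"]+c["f"]*q[0]/q[2], c["cy"]+c["f"]*q[1]/q[2]
def tool(p):  # world target -> normalised shift in current tool axes
    s=read_state(); return (s["tcp_rot"].T@(np.asarray(p)-s["position"])/0.3).round(4)
def save(n,im): cv2.imwrite(f"pics/{n}.png",np.ascontiguousarray(im[:,:,::-1]))
E
python3 - <<'E'
from h import *
c=cam("top")
im=cv2.resize(c["im"][140:290,145:395],None,fx=3.2,fy=3.2,interpolation=cv2.INTER_CUBIC)
save("crop1",im)
for n,u,v,z in [("goblet",245,168,.1),("dish",237,238,.08),("ctray",308,180,.09),("cup1",308,243,.088),("cup2",370,251,.088),("dial",175,237,.065),("rack",249,174,.01),("cork",240,238,.01),("blue",217,288,.1),("green",201,158,.1),("can",292,142,.05),("tray",308,180,.005)]:
    print(n,pt(c,u,v,z).round(3))
E
```

```text
goblet [0.641 0.108 0.1  ]
dish [0.442 0.13  0.08 ]
ctray [ 0.608 -0.072  0.09 ]
cup1 [ 0.428 -0.071  0.088]
cup2 [ 0.405 -0.247  0.088]
dial [0.446 0.309 0.065]
rack [0.639 0.101 0.01 ]
cork [0.446 0.127 0.01 ]
blue [0.303 0.183 0.1  ]
green [0.669 0.233 0.1  ]
can [ 0.728 -0.028  0.05 ]
tray [ 0.622 -0.078  0.005]
```

View pics/crop1.png

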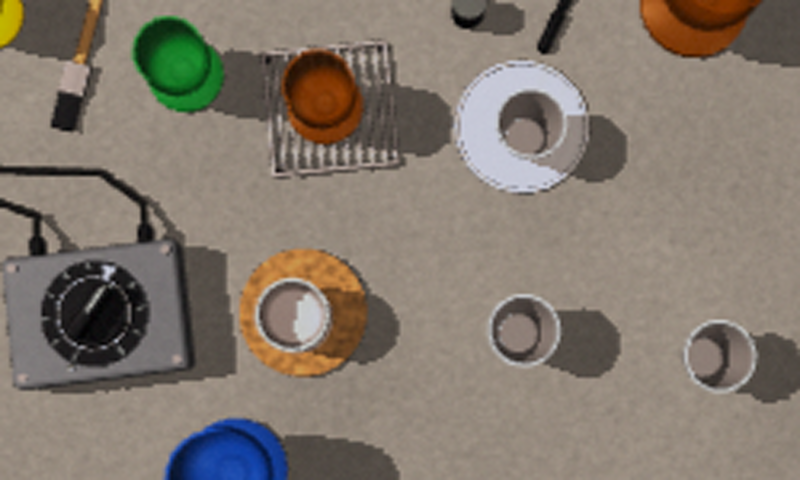

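The crop confirms the small amber goblet on the rack at (322,95), the dish on cork at (293,315), and two loose cups at (524,330) and (720,356). The dial is at (95,313) with its pointer to the upper right, and there is a white tab near (108,270). Next I move over the dial for a close look.

```bash
python3 - <<'E'
from h import *
print(tool([.40,.309,.25])); c=capture("wrist"); print(c["vertical_fov"],np.asarray(c["T_tool_cam"]).round(3).tolist())
E
```

```text
[-0.8335 -0.6172 -0.1343]
60.46315479576868 [[-0.0, -0.959, -0.284, 0.078], [1.0, -0.0, -0.0, 0.0], [0.0, -0.284, 0.959, -0.174], [0.0, 0.0, 0.0, 1.0]]
```

>>> step_arm --pt "-0.975 -0.557 0.02 0 0 0 -1" --pt "-0.975 -0.557 0.02 0 0 0 -1" --pt "-0.975 -0.557 0.02 0 0 0 -1" --pt "-0.975 -0.557 0.02 0 0 0 -1" --pt "-0.975 -0.557 0.02 0 0 0 -1" --pt "-0.975 -0.557 0.02 0 0 0 -1" --pt "-0.975 -0.557 0.02 0 0 0 -1" --pt "-0.975 -0.557 0.02 0 0 0 -1"

```text
time_s: 0.87
position: [0.445, 0.3108, 0.2043]
tcp_rot: [[-0.923, 0.385, -0.0], [0.385, 0.923, 0.0], [0.0, 0.0, -1.0]]
force: [0.1, 0.4, -0.9]
opening: 0.996
grasp_force: 0.0
```

>>> step_arm --pt "-0.01 0 0 0 0 0 -1" --pt "-0.01 0 0 0 0 0 -1" --pt "-0.01 0 0 0 0 0 -1"

```text
time_s: 1.12
position: [0.4467, 0.3114, 0.2041]
tcp_rot: [[-0.922, 0.387, -0.001], [0.387, 0.922, 0.0], [0.001, -0.0, -1.0]]
force: [0.1, -0.1, -0.3]
opening: 1.0
grasp_force: 0.0
```

```bash
python3 - <<'E'
from h import *
c=cam("wrist"); save("w1",c["im"]); s=read_state(); print(s["position"],s["joint_positions"])
np.savez("w1.npz",**c)
E
```

```text
[0.44609997 0.31197483 0.20416116] [ 2.31802562e+01  2.44774228e+01  9.40728520e+01  3.96497718e-02
  6.14997849e+01 -4.41825004e+01]
```

View pics/w1.png

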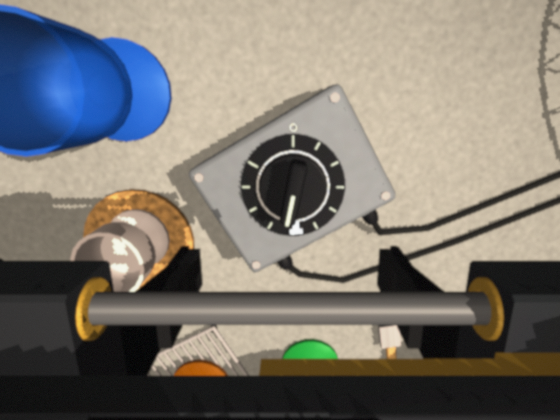

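The wrist view shows the dial centre at about (293,183), the off ring at (293,127), the pointer end at (290,226) and the white T-marker at about (296,230).

```bash
python3 - <<'E'
from h import *
c=dict(np.load("w1.npz"))
x0,y0=225,115
im=c["im"][y0:y0+140,x0:x0+140]
save("w1c",cv2.resize(im,None,fx=4.2,fy=4.2,interpolation=cv2.INTER_CUBIC))
hsv=cv2.cvtColor(im,cv2.COLOR_RGB2HSV)
# plate: black, find circle
g=cv2.cvtColor(im,cv2.COLOR_RGB2GRAY)
m=((g<70)*255).astype(np.uint8); m=cv2.morphologyEx(m,cv2.MORPH_CLOSE,np.ones((15,15)))
n,l,st,ce=cv2.connectedComponentsWithStats(m)
for i in range(1,n):
    if st[i,4]>500: 
        cn=cv2.findContours((l==i).astype(np.uint8),cv2.RETR_EXTERNAL,cv2.CHAIN_APPROX_NONE)[0][0]
        e=cv2.fitEllipse(cv2.convexHull(cn)); print(st[i],e); u,v=e[0]; print("plate",pt(c,u+x0,v+y0,.057))
m=((g>190)*255).astype(np.uint8)
n,l,st,ce=cv2.connectedComponentsWithStats(m)
for i in range(1,n):
    if st[i,4]>4: print(st[i],ce[i]+[x0,y0])
for z,u,v in [(.057,293,127)]: print("ring",pt(c,u,v,z))
E
```

```text
[  16   20  103   99 7900] ((67.16436767578125, 69.32275390625), (99.73690032958984, 102.54888153076172), 86.11701965332031)
plate [0.44277524 0.31599364 0.057     ]
[  0   0  33  21 327] [235.9235474  121.28134557]
[133   0   7  13  54] [362.03703704 119.40740741]
[64  8  9  9 56] [292.875      127.01785714]
[68 22  1  8  8] [293.  140.5]
[91 28  3  6  9] [317.         145.66666667]
[ 40  35  63  26 136] [297.01470588 157.47794118]
[24 47  8  5 13] [252.38461538 164.        ]
[107  47   6   3  10] [334.5 163. ]
[ 65  62  40  58 196] [306.66326531 216.56632653]
[113  72   5   1   5] [340. 187.]
[ 61  81   9  30 111] [289.77477477 210.3963964 ]
[25 93  5  3  8] [252.125 209.25 ]
[106  93   4   3   6] [332.33333333 209.16666667]
[ 89 108   3   5   7] [315. 225.]
[  69  110   71   30 1110] [337.23513514 243.85405405]
ring [0.39593405 0.33632201 0.057     ]
```

View pics/w1c.png

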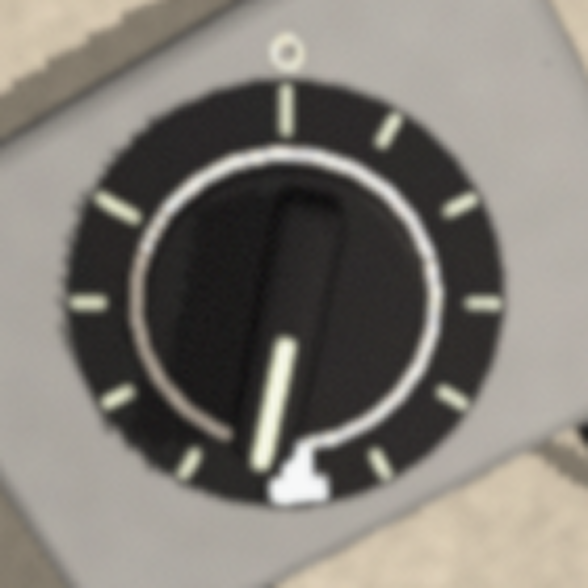

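```bash
python3 - <<'E'
from h import *
c=dict(np.load("w1.npz")); A=np.array([.4428,.316])
def az(u,v,z):
    p=pt(c,225+u/4.2,115+v/4.2,z)[:2]-A; return np.degrees(np.arctan2(p[1],p[0])).round(1),np.hypot(*p).round(4)
print("ring",az(287,51,.057),"tick0",az(286,110,.057),"marker",az(300,450,.06),az(300,490,.059))
print("ptr end",az(262,466,.065),"inner",az(285,342,.090), "bar top end", az(308,200,.09),az(312,190,.09))
for z in (.065,.09): u,v=px(c,[*A,z]); print((u-225)*4.2,(v-115)*4.2)
print(tool([*A,.15]))
E
```

```text
ring (np.float64(156.2), np.float64(0.051)) tick0 (np.float64(156.2), np.float64(0.0389)) marker (np.float64(-16.3), np.float64(0.0355)) (np.float64(-17.6), np.float64(0.0453))
ptr end (np.float64(-29.5), np.float64(0.0376)) inner (np.float64(-16.3), np.float64(0.0028)) bar top end (np.float64(146.8), np.float64(0.0257)) (np.float64(146.0), np.float64(0.0277))
282.44939029950785 299.5605725105917
283.4456119160123 328.3113062923404
[0.0151 0.0082 0.1806]
```

>>> step_arm --pt "0.015 0.008 0.05 0 0 0.16 -1" --pt "0.015 0.008 0.05 0 0 0.32 -1" --pt "0.015 0.008 0.05 0 0 0.48 -1" --pt "0.015 0.008 0.05 0 0 0.64 -1" --pt "0.015 0.008 0.05 0 0 0.8 -1" --pt "0.015 0.008 0.05 0 0 0.96 -1" --pt "0.015 0.008 0.05 0 0 1 -1"

```text
time_s: 1.75
position: [0.442, 0.3172, 0.1893]
tcp_rot: [[-0.379, 0.926, -0.001], [0.926, 0.379, 0.0], [0.0, -0.001, -1.0]]
force: [-0.5, -0.0, -0.8]
opening: 1.0
grasp_force: 0.0
```

>>> step_arm --pt "0 0 0 0 0 1 -1" --pt "0 0 0 0 0 1 -1" --pt "0 0 0 0 0 1 -1" --pt "0 0 0 0 0 1 -1" --pt "0 0 0 0 0 1 -1" --pt "0 0 0 0 0 1 -1" --pt "0 0 0 0 0 1 -1"

```text
time_s: 2.33
position: [0.442, 0.3172, 0.1893]
tcp_rot: [[0.387, 0.922, -0.001], [0.922, -0.387, 0.0], [-0.0, -0.001, -1.0]]
force: [0.5, -0.1, 0.4]
opening: 1.001
grasp_force: 0.0
```

>>> step_arm --pt "0 0 0 0 0 1 -1" --pt "0 0 0 0 0 1 -1" --pt "0 0 0 0 0 1 -1" --pt "0 0 0 0 0 1 -1" --pt "0 0 0 0 0 1 -1" --pt "0 0 0 0 0 1 -1" --pt "0 0 0 0 0 1 -1"

```text
time_s: 2.92
position: [0.442, 0.3171, 0.1893]
tcp_rot: [[0.926, 0.379, -0.001], [0.379, -0.926, 0.0], [-0.001, -0.0, -1.0]]
force: [-0.1, 0.6, 0.4]
opening: 1.004
grasp_force: 0.0
```

>>> step_arm --pt "0 0 0 0 0 1 -1" --pt "0 0 0 0 0 1 -1" --pt "0 0 0 0 0 1 -1" --pt "0 0 0 0 0 1 -1" --pt "0 0 0 0 0 1 -1" --pt "0 0 0 0 0 1 -1" --pt "0 0 0 0 0 1 -1" --pt "0 0 0 0 0 1 -1"

```text
time_s: 3.58
position: [0.4421, 0.317, 0.1893]
tcp_rot: [[0.924, -0.383, -0.001], [-0.383, -0.924, 0.0], [-0.001, 0.0, -1.0]]
force: [-0.4, -0.1, -0.5]
opening: 1.003
grasp_force: 0.0
```

```bash
python3 - <<'E'
from h import *
s=read_state(); print(s["position"],s["joint_positions"].round(1))
c=cam("wrist"); np.savez("w2.npz",**c)
u,v=px(c,[.4428,.316,.057]); print(u,v)
x0,y0=int(u)-85,int(v)-85
im=c["im"][y0:y0+170,x0:x0+170]
save("w2c",cv2.resize(im,None,fx=3.4,fy=3.4,interpolation=cv2.INTER_CUBIC))
g=cv2.cvtColor(im,cv2.COLOR_RGB2GRAY)
m=((g<70)*255).astype(np.uint8); m=cv2.morphologyEx(m,cv2.MORPH_CLOSE,np.ones((15,15)))
n,l,st,ce=cv2.connectedComponentsWithStats(m)
for i in range(1,n):
    if st[i,4]>2000: 
        cn=cv2.findContours((l==i).astype(np.uint8),cv2.RETR_EXTERNAL,cv2.CHAIN_APPROX_NONE)[0][0]
        e=cv2.fitEllipse(cv2.convexHull(cn)); print(st[i],e); u,v=e[0]; print("plate",pt(c,u+x0,v+y0,.057))
t=cam("top"); print("top",pt(t,174.7,237.8,.057)); print(x0,y0)
E
```

```text
[0.44210711 0.31702874 0.18929417] [ 23.9  25.6  95.    0.   59.4 136.4]
290.22682827251947 193.2359607307707
[  32   29  107  104 8707] ((85.16241455078125, 80.16670989990234), (103.9286880493164, 107.18839263916016), 83.3799057006836)
plate [0.4470256  0.31431096 0.057     ]
top [0.44399737 0.31182323 0.057     ]
205 108
```

View pics/w2c.png

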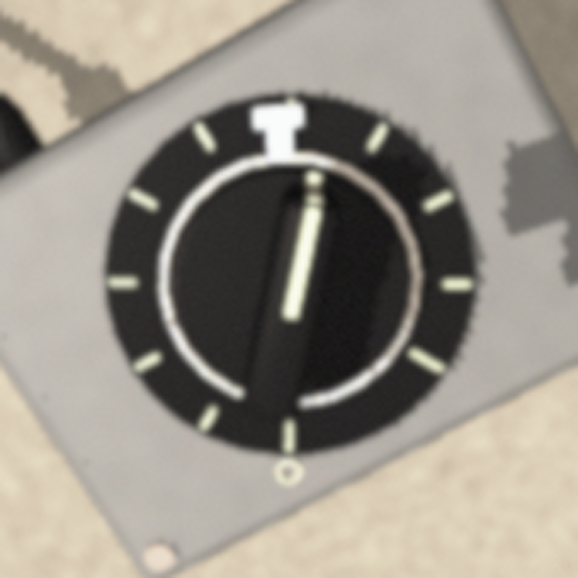

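The bar points about 11° clockwise of the tool x line, the marker tip is at (282,160) and the ring is at (288,472). I'll align, descend and grip.

>>> step_arm --pt "0.011 0.002 0.1 0 0 0.15 -1" --pt "0.011 0.002 0.2 0 0 0.255 -1" --pt "0.011 0.002 0.3 0 0 0.255 -1" --pt "0.011 0.002 0.313 0 0 0.255 -1" --pt "0.011 0.002 0.313 0 0 0.255 -1" --pt "0.011 0.002 0.313 0 0 0.255 1" --pt "0.011 0.002 0.313 0 0 0.255 1" --pt "0.011 0.002 0.313 0 0 0.255 1"

```text
time_s: 4.35
position: [0.4478, 0.3143, 0.0972]
tcp_rot: [[0.828, -0.561, 0.004], [-0.561, -0.828, 0.002], [0.002, -0.003, -1.0]]
force: [0.0, 0.2, 0.2]
opening: 0.855
grasp_force: 0.0
```

>>> step_arm --pt "0 0 0 0 0 0 1" --pt "0 0 0 0 0 0 1" --pt "0 0 0 0 0 0 1" --pt "0 0 0 0 0 0 1"

```text
time_s: 4.68
position: [0.4467, 0.3136, 0.0958]
tcp_rot: [[0.828, -0.561, 0.001], [-0.561, -0.828, 0.0], [0.0, -0.001, -1.0]]
force: [0.3, -0.4, 0.5]
opening: 0.552
grasp_force: 0.0
```

>>> step_arm --pt "-0.006 0 0 0 0 0 1" --pt "-0.006 0 0 0 0 0 1" --pt "-0.006 0 0 0 0 0 1" --pt "-0.006 0 0 0 0 0 1" --pt "-0.006 0 0 0 0 0 1" --pt "-0.006 0 0 0 0 0 1" --pt "-0.006 0 0 0 0 0 1"

```text
time_s: 5.27
position: [0.4451, 0.3145, 0.0954]
tcp_rot: [[0.828, -0.561, -0.0], [-0.561, -0.828, -0.0], [-0.0, 0.0, -1.0]]
force: [0.5, 0.4, -0.6]
opening: 0.042
grasp_force: 0.0
```

>>> step_arm --pt "0 0 0 0 0 0 1" --pt "0 0 0 0 0 0 1" --pt "0 0 0 0 0 0 1"

```text
time_s: 5.52
position: [0.445, 0.3145, 0.0954]
tcp_rot: [[0.828, -0.561, -0.0], [-0.561, -0.828, -0.0], [-0.0, 0.0, -1.0]]
force: [-0.3, -0.2, -0.3]
opening: 0.006
grasp_force: 0.0
```

```bash
python3 - <<'E'
from h import *
c=cam("wrist"); save("w3",c["im"]); t=cam("scene"); save("s3c",cv2.resize(t["im"][80:260,250:490],None,fx=3,fy=3))
print(read_state())
E
```

```text
{'time_s': 5.6167, 'joint_positions': array([2.34983190e+01, 3.35898522e+01, 9.94759930e+01, 1.46646008e-03,
       4.69330166e+01, 1.47649289e+02]), 'qvel': array([ 0.00786895,  0.03921965, -0.02452314,  0.01357619,  0.085116  ,
       -0.05380935]), 'tau': array([-1.30475793e-03, -4.05589199e+01, -1.16544977e+01, -3.28990503e-02,
       -7.15345005e-02,  4.55821791e-06]), 'position': array([0.44505778, 0.314545  , 0.09542754]), 'tcp_rot': array([[ 8.27551449e-01, -5.61389881e-01,  1.07630781e-05],
       [-5.61389881e-01, -8.27551449e-01,  2.50686289e-05],
       [-5.16627374e-06, -2.67878633e-05, -1.00000000e+00]]), 'force': array([ 0.34085961, -0.25523852,  0.21976155]), 'moment': array([-0.02884377,  0.18416066,  0.02613806]), 'grasp_force': 0.0, 'opening': 0.002153974848926597}
```

View pics/s3c.png

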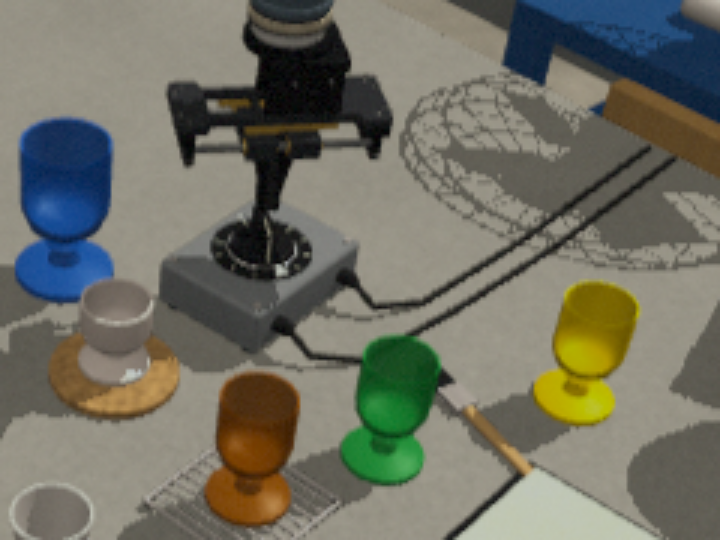

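The scene crop shows the fingers fully shut near the dial at (265,225) without holding the bar. I'll check with the wrist picture.

View pics/w3.png

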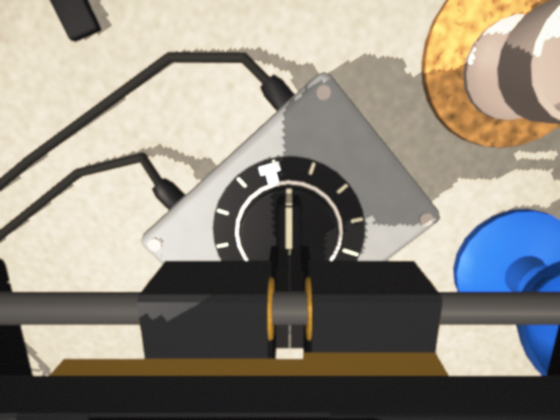

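```bash
python3 - <<'E'
from h import *
c=cam("wrist"); s=read_state(); R=s["tcp_rot"]; P=s["position"]; t=cam("scene")
A=[.4449,.3152]
def crop(c,u,v,w,k):
    x,y=int(u-w/2),int(v-w/2); im=c["im"][y:y+w,x:x+w].astype(float)
    im=(255*(im/255)**.45).astype(np.uint8); im=cv2.resize(im,(400,400),interpolation=cv2.INTER_CUBIC)
    for p,col in [(P+R@[0,0,.025],(255,0,0)),(P,(0,255,0)),([*A,.09],(0,255,255))]:
        a,b=px(c,p); cv2.circle(im,(int((a-x)*400/w),int((b-y)*400/w)),3,col,-1); print(a,b)
    return im
u,v=px(c,P+R@[0,0,.025]); a=crop(c,u,v,140,0)
u,v=px(t,P+R@[0,0,.025]); b=crop(t,u,v-10,80,0)
save("x1",np.hstack([a,b]))
E
```

```text
289.61905115875066 239.22517333636802
289.6605294093066 256.7034969581005
288.8115908981464 253.47901779273968
336.2655070659942 159.1873896535061
337.12790977352483 151.977089887823
337.06279656943445 153.4321765986274
```

View pics/x1.png

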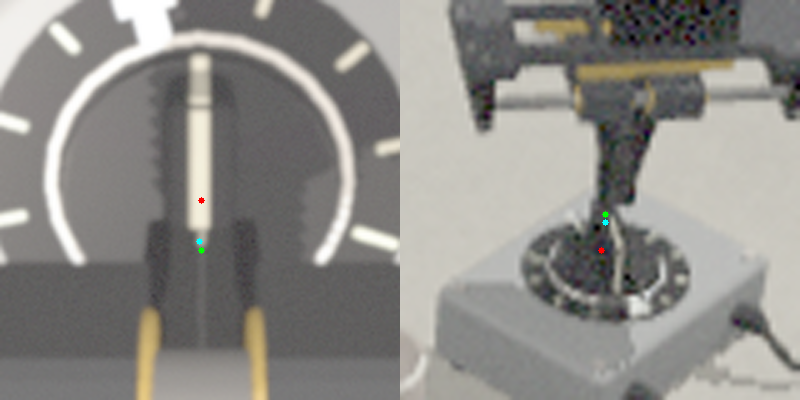

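The fingers are by the bar, but the state reads shut. A small test turn will tell whether it is held.

>>> step_arm --pt "0 0 0 0 0 -0.15 1" --pt "0 0 0 0 0 -0.3 1" --pt "0 0 0 0 0 -0.45 1" --pt "0 0 0 0 0 -0.45 1"

```text
time_s: 6.05
position: [0.4451, 0.3145, 0.0954]
tcp_rot: [[0.971, -0.238, -0.0], [-0.238, -0.971, -0.0], [-0.0, 0.0, -1.0]]
force: [-0.6, -0.7, 0.1]
opening: 0.004
grasp_force: 0.0
```

```bash
python3 - <<'E'
from h import *
c=cam("wrist"); s=read_state(); print(s["opening"],s["grasp_force"],s["moment"],s["force"],s["joint_positions"])
im=c["im"][170:310,220:360]; g=cv2.cvtColor(im,cv2.COLOR_RGB2GRAY)
m=((g>130)*255).astype(np.uint8)
# pointer line pixels near column 290
ys,xs=np.nonzero(g[20:85,40:100]>150); print(len(xs))
for r in range(175,262,5): 
    row=cv2.cvtColor(c["im"],cv2.COLOR_RGB2GRAY)[r,250:330]; print(r,[250+int(i) for i in np.nonzero(row>130)[0]])
E
```

```text
0.005815705917151466 0.0 [-0.01828974  0.15184619  0.01531152] [-0.80389069 -0.14300293  0.51374086] [ 2.34969887e+01  3.35899399e+01  9.94751748e+01 -7.89436723e-04
  4.69331555e+01  1.27540696e+02]
290
175 [263, 264, 265, 287, 288, 289, 290, 291, 292, 293, 294, 295, 296, 297, 298]
180 [278, 279, 280, 281, 282, 283, 284, 285, 286, 287, 288, 289, 290, 291, 292, 293, 294, 295, 296, 297, 298]
185 [263, 264, 265, 266, 267, 268, 269, 270, 271, 272, 273, 274, 275, 276, 277, 278, 279, 300, 301, 302, 303, 304, 305, 306, 307, 308, 309, 310, 311]
190 [255, 256, 257, 258, 259, 260, 261, 262, 263, 264, 313, 314, 315, 316, 317, 318, 319, 320]
195 [250, 251, 252, 253, 254, 255, 256, 303, 304, 305, 306, 307, 321, 322, 323, 324, 325, 326]
200 [250, 251, 327, 328, 329]
205 [304, 305, 306, 307]
210 [302, 303, 304, 305, 306]
215 [300, 301, 302, 303, 304, 305, 306]
220 [298, 299, 300, 301, 302, 303, 304]
225 [296, 297, 298, 299, 300, 301, 302]
230 [294, 295, 296, 297, 298, 299, 300]
235 [292, 293, 294, 295, 296, 297, 298]
240 [290, 291, 292, 293, 294, 295, 296]
245 [288, 289, 290, 291, 292, 293, 294]
250 []
255 []
260 []
```

The dial did not turn, so the tips are above the bar. I'll probe down gently, closed, to find the contact height.

>>> step_arm --pt "0 0 0.005 0 0 0.2 1" --pt "0 0 0.01 0 0 0.4 1" --pt "0 0 0.015 0 0 0.45 1" --pt "0 0 0.02 0 0 0.45 1"

```text
time_s: 6.43
position: [0.445, 0.3145, 0.0893]
tcp_rot: [[0.825, -0.565, -0.0], [-0.565, -0.825, -0.0], [-0.0, 0.0, -1.0]]
force: [-0.7, 0.0, 0.1]
opening: 0.003
grasp_force: 0.0
```

>>> step_arm --pt "0 0 0.005 0 0 0 1" --pt "0 0 0.01 0 0 0 1"

```text
time_s: 6.6
position: [0.445, 0.3145, 0.0863]
tcp_rot: [[0.828, -0.561, -0.0], [-0.561, -0.828, -0.0], [-0.0, 0.0, -1.0]]
force: [0.3, 0.1, -0.5]
opening: 0.009
grasp_force: 0.0
```

>>> step_arm --pt "0 0 0.005 0 0 0 1" --pt "0 0 0.01 0 0 0 1"

```text
time_s: 6.77
position: [0.4451, 0.3146, 0.0833]
tcp_rot: [[0.828, -0.561, -0.0], [-0.561, -0.828, -0.0], [-0.0, 0.0, -1.0]]
force: [-0.4, -0.2, 0.2]
opening: 0.006
grasp_force: 0.0
```

>>> step_arm --pt "0 0 0.005 0 0 0 1" --pt "0 0 0.01 0 0 0 1"

```text
time_s: 6.93
position: [0.445, 0.3145, 0.0802]
tcp_rot: [[0.828, -0.561, -0.0], [-0.561, -0.828, -0.0], [-0.0, 0.0, -1.0]]
force: [-0.2, 1.1, 0.1]
opening: 0.008
grasp_force: 0.0
```

```bash
python3 - <<'E'
from h import *
t=cam("scene"); c=cam("wrist")
def g(c,x,y,w,h):
    im=(255*(c["im"][y:y+h,x:x+w]/255.)**.45).astype(np.uint8); return cv2.resize(im,(400,400),interpolation=cv2.INTER_CUBIC)
save("x2",np.hstack([g(t,305,120,70,70),g(c,230,180,120,120)]))
s=read_state(); print(s["position"],s["force"],s["moment"])
E
```

```text
[0.44485998 0.31443094 0.08012547] [ 0.19758382 -0.37886984  0.30197652] [ 0.02665134  0.17394457 -0.04423024]
```

View pics/x2.png

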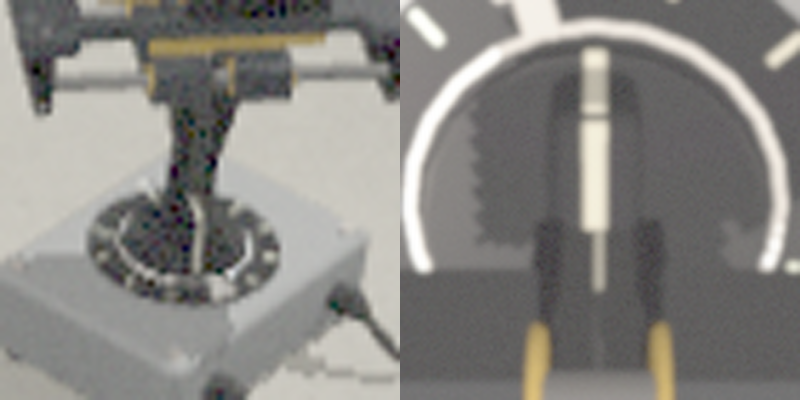

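>>> step_arm --pt "0 0 0.004 0 0 0 1" --pt "0 0 0.008 0 0 0 1" --pt "0 0 0.008 0 0 0 1"

```text
time_s: 7.28
position: [0.4451, 0.3146, 0.0781]
tcp_rot: [[0.828, -0.561, 0.0], [-0.561, -0.828, 0.0], [0.0, -0.0, -1.0]]
force: [-0.3, -0.8, 1.0]
opening: 0.003
grasp_force: 0.6
```

>>> step_arm --pt "0 0 0.004 0 0 0 1" --pt "0 0 0.008 0 0 0 1" --pt "0 0 0.008 0 0 0 1"

```text
time_s: 7.53
position: [0.4453, 0.3146, 0.078]
tcp_rot: [[0.828, -0.561, 0.001], [-0.561, -0.828, 0.0], [0.001, -0.001, -1.0]]
force: [-2.9, -1.3, 16.1]
opening: 0.004
grasp_force: 8.5
```

>>> step_arm --pt "0 0 0.004 0 0 0 1" --pt "0 0 0.008 0 0 0 1" --pt "0 0 0.008 0 0 0 1"

```text
time_s: 7.78
position: [0.4454, 0.3147, 0.0778]
tcp_rot: [[0.828, -0.561, 0.002], [-0.561, -0.828, 0.001], [0.001, -0.002, -1.0]]
force: [-5.7, -2.9, 32.2]
opening: 0.008
grasp_force: 16.1
```

Contact was at TCP z = 0.078, so the real fingertips are about 12 mm behind the reported TCP, not 25 mm ahead of it. I'll use tip z = TCP z + 0.012 from here on. Now lift, open part way and lower astride the bar.

>>> step_arm --pt "0 0 -0.05 0 0 0 0.1" --pt "0 0 -0.083 0 0 0 0.1" --pt "0 0 -0.083 0 0 0 0.1" --pt "0 0 -0.083 0 0 0 0.1" --pt "0 0 -0.083 0 0 0 0.1" --pt "0 0 -0.083 0 0 0 0.1" --pt "0 0 -0.083 0 0 0 0.1"

```text
time_s: 8.37
position: [0.4445, 0.3143, 0.0971]
tcp_rot: [[0.828, -0.561, -0.002], [-0.561, -0.828, -0.001], [-0.001, 0.002, -1.0]]
force: [-0.4, 0.5, -0.5]
opening: 0.413
grasp_force: 0.0
```

>>> step_arm --pt "0 0 0.05 0 0 0 0.1" --pt "0 0 0.1 0 0 0 0.1" --pt "0 0 0.135 0 0 0 0.1" --pt "0 0 0.135 0 0 0 0.1" --pt "0 0 0.135 0 0 0 1" --pt "0 0 0.135 0 0 0 1" --pt "0 0 0.135 0 0 0 1" --pt "0 0 0.135 0 0 0 1"

```text
time_s: 9.03
position: [0.4456, 0.3148, 0.0583]
tcp_rot: [[0.828, -0.561, 0.001], [-0.561, -0.828, 0.001], [0.001, -0.001, -1.0]]
force: [0.6, 0.4, 0.2]
opening: 0.23
grasp_force: 0.0
```

>>> step_arm --pt "0 0 0 0 0 0 1" --pt "0 0 0 0 0 0 1" --pt "0 0 0 0 0 0 1"

```text
time_s: 9.28
position: [0.4455, 0.3148, 0.0582]
tcp_rot: [[0.827, -0.561, 0.001], [-0.561, -0.827, 0.001], [0.001, -0.001, -1.0]]
force: [-0.1, -0.4, 3.1]
opening: 0.154
grasp_force: 30.0
```

>>> step_arm --pt "0 0 0 0 0 -1 1" --pt "0 0 0 0 0 -1 1" --pt "0 0 0 0 0 -1 1" --pt "0 0 0 0 0 -1 1" --pt "0 0 0 0 0 -1 1" --pt "0 0 0 0 0 -1 1" --pt "0 0 0 0 0 -1 1"

```text
time_s: 9.87
position: [0.4457, 0.3156, 0.0582]
tcp_rot: [[0.981, 0.192, 0.002], [0.192, -0.981, 0.002], [0.002, -0.002, -1.0]]
force: [0.5, 3.1, 1.8]
opening: 0.16
grasp_force: 30.0
```

>>> step_arm --pt "0 0 0 0 0 -1 1" --pt "0 0 0 0 0 -1 1" --pt "0 0 0 0 0 -1 1" --pt "0 0 0 0 0 -1 1" --pt "0 0 0 0 0 -1 1" --pt "0 0 0 0 0 -1 1" --pt "0 0 0 0 0 -1 1"

```text
time_s: 10.45
position: [0.4453, 0.3162, 0.0582]
tcp_rot: [[0.558, 0.83, 0.001], [0.83, -0.558, 0.003], [0.003, -0.001, -1.0]]
force: [-1.1, 4.7, 1.7]
opening: 0.154
grasp_force: 30.0
```

>>> step_arm --pt "0 0 0 0 0 -1 1" --pt "0 0 0 0 0 -1 1" --pt "0 0 0 0 0 -1 1" --pt "0 0 0 0 0 -1 1" --pt "0 0 0 0 0 -1 1" --pt "0 0 0 0 0 -1 1" --pt "0 0 0 0 0 -1 1"

```text
time_s: 11.03
position: [0.4446, 0.3163, 0.0582]
tcp_rot: [[-0.191, 0.981, -0.0], [0.981, 0.191, 0.003], [0.003, 0.001, -1.0]]
force: [-2.8, 5.7, 2.9]
opening: 0.162
grasp_force: 30.0
```

>>> step_arm --pt "0 0 0 0 0 -0.9 1" --pt "0 0 0 0 0 -0.9 1" --pt "0 0 0 0 0 -0.9 1" --pt "0 0 0 0 0 -0.9 1" --pt "0 0 0 0 0 -0.9 1" --pt "0 0 0 0 0 -0.9 1" --pt "0 0 0 0 0 -0.9 1"

```text
time_s: 11.62
position: [0.444, 0.316, 0.0582]
tcp_rot: [[-0.782, 0.623, -0.001], [0.623, 0.782, 0.002], [0.002, 0.001, -1.0]]
force: [-3.5, 5.4, 4.7]
opening: 0.163
grasp_force: 30.0
```

```bash
python3 - <<'E'
from h import *
s=read_state(); print(s["joint_positions"].round(1),s["moment"],s["force"]); 
c=cam("wrist");print(c["im"].shape); save("w5",c["im"]); np.savez("w5.npz",**c)
for z,n in((.057,"plate"),(.065,"skirt")): print(n,px(c,[.4449,.3152,z]))
a=np.radians(156); print("ring",px(c,[.4449+.051*np.cos(a),.3152+.051*np.sin(a),.057]))
E
```

```text
[ 23.6  37.1 100.7   0.2  42.2 -28. ] [0.9143432  0.60949068 0.04008848] [-3.49435922  5.3632214   4.73187353]
(420, 560, 3)
plate (np.float64(288.9135970127658), np.float64(257.54605816871697))
skirt (np.float64(288.9178405467), np.float64(264.0789552906911))
ring (np.float64(262.66318503071903), np.float64(164.6719145657081))
```

>>> step_arm --pt "0 0 0 0 0 -0.15 1" --pt "0 0 0 0 0 -0.27 1" --pt "0 0 0 0 0 -0.27 1"

```text
time_s: 11.92
position: [0.4438, 0.3158, 0.0582]
tcp_rot: [[-0.896, 0.444, -0.002], [0.444, 0.896, 0.002], [0.002, 0.001, -1.0]]
force: [-3.5, 4.6, 5.2]
opening: 0.158
grasp_force: 30.0
```

```bash
python3 -c "
from h import *
s=read_state(); print(s['moment'],s['tcp_rot'][:,0])"
```

```text
[0.80998491 0.60248409 0.02989505] [-0.89598119  0.44408635  0.00224042]
```

>>> step_arm --pt "0 0 0 0 0 -0.05 1" --pt "0 0 0 0 0 -0.08 1" --pt "0 0 0 0 0 -0.08 1"

```text
time_s: 12.17
position: [0.4438, 0.3158, 0.0582]
tcp_rot: [[-0.921, 0.389, -0.002], [0.389, 0.921, 0.002], [0.002, 0.001, -1.0]]
force: [-3.5, 4.7, 5.4]
opening: 0.16
grasp_force: 30.0
```

```bash
python3 -c "
from h import *
s=read_state(); print(s['moment'],s['tcp_rot'][:,0])"
```

```text
[0.78697593 0.62498801 0.08084383] [-0.92112268  0.38926609  0.00221687]
```

>>> step_arm --pt "0 0 0 0 0 -0.07 1" --pt "0 0 0 0 0 -0.07 1" --pt "0 0 0 0 0 -0.07 1"

```text
time_s: 12.42
position: [0.4439, 0.3157, 0.0582]
tcp_rot: [[-0.94, 0.343, -0.002], [0.343, 0.94, 0.003], [0.003, 0.002, -1.0]]
force: [-3.8, 4.4, 5.5]
opening: 0.16
grasp_force: 30.8
```

```bash
python3 -c "
from h import *
s=read_state(); print(s['moment'],s['tcp_rot'][:,0])
c=cam('top'); 
P=[('goblet',245,168)]
print(tool([.445,.316,.20]))
import h; save('t2',c['im'])
"
```

```text
[ 0.78777569  0.68196781 -0.64973751] [-0.93950582  0.34252333  0.00256629]
[-0.0018  0.0029 -0.4726]
```

The end stop is confirmed by the moment. I'll relax, release, lift and square the tool with the world axes.

>>> step_arm --pt "0 0 0 0 0 0.07 1" --pt "0 0 0 0 0 0.07 -1" --pt "0 0 0 0 0 0.07 -1" --pt "0 0 0 0 0 0.07 -1" --pt "0 0 0 0 0 0.07 -1" --pt "0 0 0 0 0 0.07 -1" --pt "0 0 -0.1 0 0 0.07 -1" --pt "0 0 -0.2 0 0 0.07 -1"

```text
time_s: 13.13
position: [0.4435, 0.3135, 0.1163]
tcp_rot: [[-0.921, 0.389, -0.005], [0.389, 0.921, -0.003], [0.004, -0.004, -1.0]]
force: [0.7, -0.1, -0.4]
opening: 0.601
grasp_force: 0.0
```

>>> step_arm --pt "0 0 -0.13 0 0 -0.15 -1" --pt "0 0 -0.26 0 0 -0.3 -1" --pt "0 0 -0.35 0 0 -0.45 -1" --pt "0 0 -0.35 0 0 -0.51 -1" --pt "0 0 -0.35 0 0 -0.51 -1"

```text
time_s: 13.55
position: [0.4463, 0.3149, 0.2249]
tcp_rot: [[-1.0, -0.002, 0.005], [-0.002, 1.0, 0.002], [-0.005, 0.002, -1.0]]
force: [-0.2, -0.4, -0.5]
opening: 0.962
grasp_force: 0.0
```

```bash
cat > m.py <<'E'
from h import *
def top():
    c=cam("top"); im=c["im"]; hsv=cv2.cvtColor(im,cv2.COLOR_RGB2HSV).astype(int); g=cv2.cvtColor(im,cv2.COLOR_RGB2GRAY)
    return c,im,hsv,g
def circ(c,g,p,z,r,win=22):
    """refine circle of radius r (m) at height z near p: HoughCircles on upscaled crop"""
    u,v=px(c,[p[0],p[1],z]); k=8; x0,y0=int(u)-win,int(v)-win
    s=cv2.resize(g[y0:y0+2*win,x0:x0+2*win],None,fx=k,fy=k,interpolation=cv2.INTER_CUBIC)
    u2,v2=px(c,[p[0],p[1]+r,z]); R=abs(u2-u)*k
    o=cv2.HoughCircles(s,cv2.HOUGH_GRADIENT,1,30,param1=80,param2=10,minRadius=int(R*.93),maxRadius=int(R*1.07))
    if o is None: return None
    a,b,q=o[0][0]; return pt(c,x0+(a+.5)/k-.5,y0+(b+.5)/k-.5,z)[:2].round(4),round(q/R,3)
E
python3 - <<'E'
from m import *
s=read_state(); print(s["position"],s["joint_positions"].round(1),s["tcp_rot"][:,0].round(3))
c,im,hsv,g=top()
for n,p,z,r in [("goblet",(.638,.108),.122,.032),("dish",(.442,.13),.082,.033),("ctray",(.608,-.072),.091,.0315),("c1",(.428,-.071),.088,.0315),("c2",(.405,-.247),.088,.0315),("cork",(.446,.127),.01,.06),("tray",(.622,-.078),.006,.062)]:
    print(n,circ(c,g,p,z,r,win=24 if r<.05 else 34))
save("t3",im)
E
```

```text
[0.44634376 0.31489584 0.22489327] [ 23.5  23.   92.7  -0.   64.  -66.6] [-1.    -0.002 -0.005]
goblet (array([0.6381, 0.1085]), np.float64(1.03))
dish (array([0.4428, 0.1333]), np.float64(1.004))
ctray (array([ 0.6123, -0.0797]), np.float64(0.951))
c1 (array([ 0.4284, -0.0713]), np.float64(1.049))
c2 (array([ 0.408 , -0.2444]), np.float64(0.974))
cork (array([0.4191, 0.1294]), np.float64(0.967))
tray (array([ 0.625 , -0.0764]), np.float64(1.014))
```

>>> step_arm --pt "0.06 -0.9 0.08 0 0 0 -1" --pt "0.06 -0.9 0.08 0 0 0 -1" --pt "0.06 -0.9 0.08 0 0 0 -1" --pt "0.06 -0.9 0.08 0 0 0 -1" --pt "0.06 -0.9 0.08 0 0 0 -1" --pt "0.06 -0.9 0.08 0 0 0 -1" --pt "0.06 -0.9 0.08 0 0 0 -1" --pt "0.06 -0.9 0.08 0 0 0 -1"

```text
time_s: 14.27
position: [0.4258, 0.041, 0.1969]
tcp_rot: [[-1.0, 0.006, -0.005], [0.006, 1.0, -0.001], [0.005, -0.001, -1.0]]
force: [0.7, 0.8, 0.1]
opening: 1.002
grasp_force: 0.0
```

>>> step_arm --pt "0 -0.39 0 0 0 0 -1" --pt "0 -0.39 0 0 0 0 -1" --pt "0 -0.39 0 0 0 0 -1" --pt "0 -0.39 0 0 0 0 -1" --pt "0 -0.39 0 0 0 0 -1"

```text
time_s: 14.68
position: [0.427, -0.0731, 0.1977]
tcp_rot: [[-1.0, 0.004, -0.002], [0.004, 1.0, 0.002], [0.002, 0.002, -1.0]]
force: [-0.3, 0.8, 0.1]
opening: 0.999
grasp_force: 0.0
```

```bash
cat >> m.py <<'E'
def wr(save_as=None):
    c=cam("wrist")
    if save_as: save(save_as,c["im"])
    return c,cv2.cvtColor(c["im"],cv2.COLOR_RGB2GRAY)
def wcirc(c,g,p,z,r,tol=.08):
    p=np.asarray(p); b=c["W"][:3,1]; b=np.array([b[0],b[1]]) 
    u,v=px(c,[*p,z]); u2,v2=px(c,[p[0],p[1]+r,z]); R=np.hypot(u2-u,v2-v)
    o=cv2.HoughCircles(cv2.GaussianBlur(g,(5,5),0),cv2.HOUGH_GRADIENT,1,10,param1=60,param2=12,minRadius=int(R*(1-tol)),maxRadius=int(R*(1+tol)))
    if o is None: return None
    o=[q for q in o[0] if np.hypot(q[0]-u,q[1]-v)<40][:3]
    return (round(u),round(v),round(R)),[(q.round(),pt(c,q[0],q[1],z)[:2].round(4)) for q in o]
E
python3 - <<'E'
from m import *
s=read_state(); print(s["position"],s["joint_positions"].round(1))
c,g=wr("w6"); print(wcirc(c,g,(.428,-.071),.088,.0315)); print(wcirc(c,g,(.428,-.071),.0,.0195,.15))
E
```

```text
[ 0.42696918 -0.07305196  0.19765851] [ -24.6   16.7  109.2    0.    54.3 -114.4]
((292, 202, 39), [(array([292., 202.,  39.], dtype=float32), array([ 0.4274, -0.071 ]))])
((291, 180, 19), [(array([290., 182.,  16.], dtype=float32), array([ 0.4308, -0.0715])), (array([300., 218.,  20.], dtype=float32), array([ 0.4695, -0.0618])), (array([304., 186.,  19.], dtype=float32), array([ 0.4352, -0.0577]))])
```

View pics/w6.png

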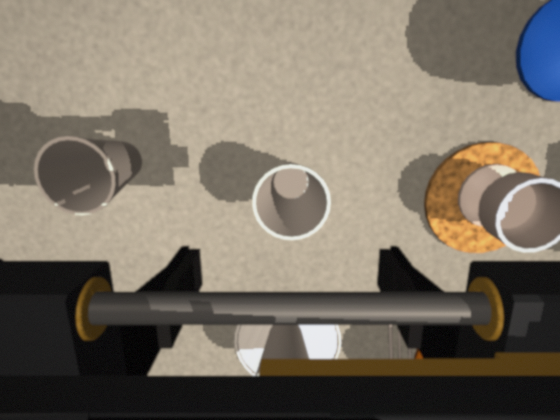

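The loose cup's rim is at (292,202), agreeing with the top view, and the second cup is at (76,175). Next is grasping the first cup just under its rim.

>>> step_arm --pt "-0.007 0.007 0.12 0 0 0 -1" --pt "-0.007 0.007 0.24 0 0 0 -1" --pt "-0.007 0.007 0.36 0 0 0 -1" --pt "-0.007 0.007 0.43 0 0 0 -1" --pt "-0.007 0.007 0.453 0 0 0 -1" --pt "-0.007 0.007 0.453 0 0 0 -1" --pt "-0.007 0.007 0.453 0 0 0 1" --pt "-0.007 0.007 0.453 0 0 0 1"

```text
time_s: 15.4
position: [0.4304, -0.07, 0.0638]
tcp_rot: [[-1.0, -0.002, 0.002], [-0.002, 1.0, -0.001], [-0.002, -0.001, -1.0]]
force: [-0.7, 0.5, 0.1]
opening: 0.922
grasp_force: 0.0
```

>>> step_arm --pt "0 0 0 0 0 0 1" --pt "0 0 0 0 0 0 1" --pt "0 0 0 0 0 0 1" --pt "0 0 0 0 0 0 1"

```text
time_s: 15.73
position: [0.4302, -0.0708, 0.0636]
tcp_rot: [[-1.0, -0.001, 0.002], [-0.001, 1.0, -0.001], [-0.002, -0.001, -1.0]]
force: [0.0, 0.3, 5.8]
opening: 0.693
grasp_force: 30.0
```

>>> step_arm --pt "0 0 -0.1 0 0 0 1" --pt "0 0 -0.23 0 0 0 1" --pt "0 0 -0.36 0 0 0 1" --pt "-0.1 -0.06 -0.46 0 0 0 1" --pt "-0.2 -0.12 -0.46 0 0 0 1" --pt "-0.32 -0.18 -0.46 0 0 0 1" --pt "-0.44 -0.24 -0.46 0 0 0 1" --pt "-0.56 -0.3 -0.46 0 0 0 1"

```text
time_s: 16.4
position: [0.5988, -0.1611, 0.2014]
tcp_rot: [[-1.0, -0.0, 0.001], [-0.0, 1.0, -0.0], [-0.001, -0.0, -1.0]]
force: [0.9, 1.1, 0.6]
opening: 0.696
grasp_force: 30.0
```

>>> step_arm --pt "-0.06 -0.06 0 0 0 0 1" --pt "-0.06 -0.06 0 0 0 0 1" --pt "-0.06 -0.06 0 0 0 0 1"

```text
time_s: 16.65
position: [0.6157, -0.179, 0.2]
tcp_rot: [[-1.0, 0.0, -0.001], [0.0, 1.0, 0.001], [0.001, 0.001, -1.0]]
force: [-0.5, -1.2, 0.7]
opening: 0.69
grasp_force: 30.0
```

```bash
python3 - <<'E'
from m import *
s=read_state(); print(s["position"],s["joint_positions"].round(1),s["opening"])
c,g=wr("w7"); print(wcirc(c,g,(.61,-.075),.091,.0315)); print(wcirc(c,g,(.62,-.077),.006,.062))
c,im,hsv,g=top()
print(circ(c,g,(.61,-.075),.091,.0315)); print(circ(c,g,(.408,-.2444),.088,.0315))
E
```

```text
[ 0.61569429 -0.17903918  0.19997895] [ -26.2   32.1   80.2    0.    67.7 -116.2] 0.6902149567667938
((418, 194, 39), [(array([414., 200.,  36.], dtype=float32), array([ 0.6144, -0.078 ])), (array([406., 192.,  41.], dtype=float32), array([ 0.6077, -0.0843])), (array([402., 172.,  37.], dtype=float32), array([ 0.5914, -0.089 ]))])
((387, 183, 59), [(array([388., 186.,  62.], dtype=float32), array([ 0.6222, -0.0752])), (array([394., 196.,  63.], dtype=float32), array([ 0.633 , -0.0691])), (array([400., 178.,  61.], dtype=float32), array([ 0.6137, -0.0645]))])
(array([ 0.612 , -0.0797]), np.float64(0.959))
(array([ 0.4059, -0.2455]), np.float64(1.037))
```

>>> step_arm --pt "0.005 0.13 0 0 0 0 1" --pt "0.005 0.25 0 0 0 0 1" --pt "0.005 0.333 0 0 0 0 1" --pt "0.005 0.333 0 0 0 0 1" --pt "0.005 0.333 0.05 0 0 0 1" --pt "0.005 0.333 0.1 0 0 0 1" --pt "0.005 0.333 0.15 0 0 0 1" --pt "0.005 0.333 0.2 0 0 0 1"

```text
time_s: 17.42
position: [0.6128, -0.078, 0.1407]
tcp_rot: [[-1.0, -0.001, -0.0], [-0.001, 1.0, -0.0], [0.0, -0.0, -1.0]]
force: [0.1, -0.0, -0.5]
opening: 0.69
grasp_force: 30.0
```

>>> step_arm --pt "0 0 0.04 0 0 0 1" --pt "0 0 0.08 0 0 0 1" --pt "0 0 0.11 0 0 0 1" --pt "0 0 0.14 0 0 0 1" --pt "0 0 0.157 0 0 0 1" --pt "0 0 0.157 0 0 0 1" --pt "0 0 0.157 0 0 0 1"

```text
time_s: 18.0
position: [0.6141, -0.0784, 0.0935]
tcp_rot: [[-1.0, -0.001, -0.0], [-0.001, 1.0, -0.0], [0.0, -0.0, -1.0]]
force: [0.5, 0.4, -0.4]
opening: 0.694
grasp_force: 30.0
```

>>> step_arm --pt "0 0 0.007 0 0 0 1" --pt "0 0 0.014 0 0 0 1" --pt "0 0 0.014 0 0 0 1" --pt "0 0 0.014 0 0 0 -1" --pt "0 0 0.014 0 0 0 -1" --pt "0 0 0.014 0 0 0 -1" --pt "0 0 0.014 0 0 0 -1" --pt "0 0 0.014 0 0 0 -1"

```text
time_s: 18.67
position: [0.614, -0.0783, 0.0895]
tcp_rot: [[-1.0, -0.001, 0.0], [-0.001, 1.0, -0.0], [-0.0, -0.0, -1.0]]
force: [-1.1, 0.2, -0.6]
opening: 0.959
grasp_force: 0.0
```

>>> step_arm --pt "0 0 0 0 0 0 -1" --pt "0 0 -0.1 0 0 0 -1" --pt "0 0 -0.2 0 0 0 -1" --pt "0 0 -0.3 0 0 0 -1" --pt "0 0 -0.38 0 0 0 -1" --pt "0 0 -0.38 0 0 0 -1"

```text
time_s: 19.17
position: [0.6176, -0.0793, 0.2094]
tcp_rot: [[-1.0, -0.001, 0.011], [-0.001, 1.0, -0.004], [-0.011, -0.004, -1.0]]
force: [0.7, 0.5, 0.8]
opening: 0.998
grasp_force: 0.0
```

```bash
python3 - <<'E'
from m import *
s=read_state(); print(s["position"],s["opening"])
c,g=wr("w8"); 
for z in (.107,.110): print(wcirc(c,g,(.612,-.079),z,.0315))
print(tool([.407,-.245,.2]))
E
```

```text
[ 0.61763047 -0.07934999  0.2094395 ] 0.997538180753698
((290, 195, 40), [(array([288., 198.,  39.], dtype=float32), array([ 0.6141, -0.0811])), (array([310., 190.,  39.], dtype=float32), array([ 0.6075, -0.063 ])), (array([312., 170.,  39.], dtype=float32), array([ 0.5924, -0.0617]))])
((290, 196, 40), [(array([288., 198.,  39.], dtype=float32), array([ 0.6133, -0.081 ])), (array([310., 190.,  39.], dtype=float32), array([ 0.6068, -0.0631])), (array([312., 170.,  39.], dtype=float32), array([ 0.5918, -0.0619]))])
[ 0.6976 -0.5529  0.0189]
```

>>> step_arm --pt "0.7 -0.553 0.02 0 0 0 -1" --pt "0.7 -0.553 0.02 0 0 0 -1" --pt "0.7 -0.553 0.02 0 0 0 -1" --pt "0.7 -0.553 0.02 0 0 0 -1" --pt "0.7 -0.553 0.02 0 0 0 -1" --pt "0.7 -0.553 0.02 0 0 0 -1" --pt "0.7 -0.553 0.02 0 0 0 -1" --pt "0.7 -0.553 0.02 0 0 0 -1"

```text
time_s: 19.88
position: [0.4004, -0.2454, 0.1961]
tcp_rot: [[-1.0, 0.004, -0.004], [0.004, 1.0, 0.002], [0.004, 0.002, -1.0]]
force: [0.0, 0.2, 0.2]
opening: 1.005
grasp_force: 0.0
```

```bash
python3 - <<'E'
from m import *
s=read_state(); print(s["position"],s["joint_positions"].round(1))
c,g=wr("w9"); print(wcirc(c,g,(.407,-.245),.088,.0315)); print(tool([.407,-.245,.062]))
E
```

```text
[ 0.40044488 -0.24544782  0.19608211] [-4.510e+01  1.960e+01  1.045e+02 -1.000e-01  5.610e+01 -1.349e+02]
((290, 209, 39), [(array([290., 206.,  38.], dtype=float32), array([ 0.4045, -0.2442]))])
[-0.0168 -0.0019  0.4478]
```

>>> step_arm --pt "-0.01 0.002 0.1 0 0 0 -1" --pt "-0.01 0.002 0.2 0 0 0 -1" --pt "-0.01 0.002 0.3 0 0 0 -1" --pt "-0.01 0.002 0.4 0 0 0 -1" --pt "-0.01 0.002 0.45 0 0 0 -1" --pt "-0.01 0.002 0.45 0 0 0 -1" --pt "-0.01 0.002 0.45 0 0 0 -1"

```text
time_s: 20.52
position: [0.4073, -0.2425, 0.0613]
tcp_rot: [[-1.0, -0.002, -0.002], [-0.002, 1.0, 0.002], [0.002, 0.002, -1.0]]
force: [-0.1, 0.6, -0.4]
opening: 0.999
grasp_force: 0.0
```

>>> step_arm --pt "0 0 0 0 0 0 1" --pt "0 0 0 0 0 0 1" --pt "0 0 0 0 0 0 1" --pt "0 0 0 0 0 0 1" --pt "0 0 0 0 0 0 1" --pt "0 0 0 0 0 0 1" --pt "0 0 0 0 0 0 1"

```text
time_s: 21.1
position: [0.4075, -0.2442, 0.0631]
tcp_rot: [[-1.0, -0.001, 0.001], [-0.001, 1.0, -0.001], [-0.001, -0.001, -1.0]]
force: [-0.3, -0.8, 5.9]
opening: 0.695
grasp_force: 30.0
```

>>> step_arm --pt "0 0 -0.1 0 0 0 1" --pt "0 0 -0.22 0 0 0 1" --pt "0 0 -0.34 0 0 0 1" --pt "0 0 -0.46 0 0 0 1" --pt "-0.05 0.04 -0.54 0 0 0 1" --pt "-0.15 0.12 -0.54 0 0 0 1" --pt "-0.25 0.2 -0.54 0 0 0 1" --pt "-0.35 0.28 -0.54 0 0 0 1"

```text
time_s: 21.77
position: [0.513, -0.159, 0.2254]
tcp_rot: [[-1.0, 0.001, 0.001], [0.001, 1.0, -0.001], [-0.001, -0.001, -1.0]]
force: [-0.5, -0.6, -0.8]
opening: 0.694
grasp_force: 30.0
```

>>> step_arm --pt "-0.1 0.08 0 0 0 0 1" --pt "-0.2 0.16 0 0 0 0 1" --pt "-0.3 0.24 0 0 0 0 1" --pt "-0.34 0.267 0 0 0 0 1" --pt "-0.34 0.267 0 0 0 0 1" --pt "-0.34 0.267 0 0 0 0 1"

```text
time_s: 22.27
position: [0.6135, -0.0789, 0.2236]
tcp_rot: [[-1.0, -0.003, -0.002], [-0.003, 1.0, -0.0], [0.002, -0.0, -1.0]]
force: [-0.3, 0.6, -0.6]
opening: 0.693
grasp_force: 30.0
```

```bash
python3 - <<'E'
from m import *
s=read_state(); print(s["opening"],tool([.6145,-.080,.109]))
E
```

```text
0.693329304386009 [-0.0039 -0.0038  0.382 ]
```

>>> step_arm --pt "-0.003 -0.003 0.07 0 0 0 1" --pt "-0.003 -0.003 0.14 0 0 0 1" --pt "-0.003 -0.003 0.2 0 0 0 1" --pt "-0.003 -0.003 0.26 0 0 0 1" --pt "-0.003 -0.003 0.31 0 0 0 1" --pt "-0.003 -0.003 0.35 0 0 0 1" --pt "-0.003 -0.003 0.376 0 0 0 1" --pt "-0.003 -0.003 0.376 0 0 0 1"

```text
time_s: 22.93
position: [0.6132, -0.0808, 0.1101]
tcp_rot: [[-1.0, 0.0, -0.003], [0.0, 1.0, 0.001], [0.003, 0.001, -1.0]]
force: [0.5, -0.2, 0.2]
opening: 0.696
grasp_force: 30.0
```

>>> step_arm --pt "0 0 0 0 0 0 1" --pt "0 0 0 0 0 0 -1" --pt "0 0 0 0 0 0 -1" --pt "0 0 0 0 0 0 -1" --pt "0 0 0 0 0 0 -1" --pt "0 0 0 0 0 0 -1" --pt "0 0 0 0 0 0 -1" --pt "0 0 -0.1 0 0 0 -1"

```text
time_s: 23.6
position: [0.6106, -0.0792, 0.1365]
tcp_rot: [[-1.0, -0.001, -0.012], [-0.001, 1.0, 0.004], [0.012, 0.004, -1.0]]
force: [0.1, -0.3, -1.7]
opening: 0.991
grasp_force: 0.0
```

>>> step_arm --pt "0 0 -0.1 0 0 0 -1" --pt "0 0 -0.2 0 0 0 -1" --pt "0 0 -0.25 0 0 0 -1" --pt "0 0.14 -0.25 0 0 0 -1" --pt "-0.05 0.28 -0.25 0 0 0 -1" --pt "-0.09 0.42 -0.25 0 0 0 -1" --pt "-0.09 0.55 -0.25 0 0 0 -1" --pt "-0.09 0.63 -0.25 0 0 0 -1"

```text
time_s: 24.27
position: [0.6419, 0.1125, 0.2167]
tcp_rot: [[-1.0, -0.003, 0.001], [-0.003, 1.0, 0.002], [-0.001, 0.002, -1.0]]
force: [-0.1, -0.3, -0.4]
opening: 1.001
grasp_force: 0.0
```

```bash
python3 - <<'E'
from m import *
s=read_state(); print(s["position"],s["joint_positions"].round(1))
t=cam("scene"); im=t["im"]; save("s10",cv2.resize(im[150:330,190:440],None,fx=3.2,fy=3.2,interpolation=cv2.INTER_CUBIC))
c,g=wr("w10"); print(wcirc(c,g,(.638,.108),.122,.032)); print(wcirc(c,g,(.638,.108),.122,.032,.04)); 
E
```

```text
[0.64191571 0.11252499 0.21670335] [  0.1  31.9  77.6   0.1  70.4 -90.1]
((277, 202, 41), [(array([280., 204.,  38.], dtype=float32), array([0.64  , 0.1099]))])
((277, 202, 41), [(array([278., 206.,  40.], dtype=float32), array([0.6408, 0.1083]))])
```

View pics/s10.png

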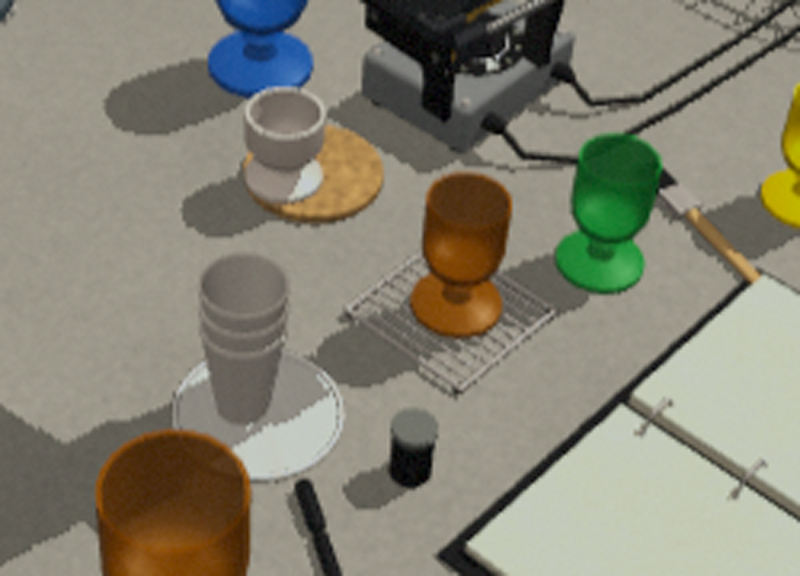

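The nest of three cups stands upright at (245,335). The dish has been knocked aside and now stands at the side of the cork board, foot at (283,182), so I'll re-measure it later. The goblet on the rack comes next.

>>> step_arm --pt "0.006 -0.013 0 0 0 0 -1" --pt "0.006 -0.013 0.1 0 0 0 -1" --pt "0.006 -0.013 0.2 0 0 0 -1" --pt "0.006 -0.013 0.3 0 0 0 -1" --pt "0.006 -0.013 0.4 0 0 0 -1" --pt "0.006 -0.013 0.46 0 0 0 -1" --pt "0.006 -0.013 0.46 0 0 0 -1"

```text
time_s: 24.95
position: [0.6362, 0.1024, 0.0739]
tcp_rot: [[-1.0, 0.001, -0.01], [0.001, 1.0, -0.001], [0.01, -0.001, -1.0]]
force: [0.2, -0.5, -0.6]
opening: 0.999
grasp_force: 0.0
```

>>> step_arm --pt "0 0 0 0 0 0 1" --pt "0 0 0 0 0 0 1" --pt "0 0 0 0 0 0 1" --pt "0 0 0 0 0 0 1" --pt "0 0 0 0 0 0 1" --pt "0 0 0 0 0 0 1" --pt "0 0 0 0 0 0 1"

```text
time_s: 25.53
position: [0.6415, 0.1055, 0.0807]
tcp_rot: [[-1.0, -0.001, 0.004], [-0.001, 1.0, 0.001], [-0.004, 0.001, -1.0]]
force: [-0.4, 3.0, 7.0]
opening: 0.731
grasp_force: 29.6
```

>>> step_arm --pt "0 0 -0.06 0 0 0 1" --pt "0 0 -0.16 0 0 0 1" --pt "0 0 -0.26 0 0 0 1" --pt "0.06 -0.07 -0.3 0 0 0 1" --pt "0.14 -0.15 -0.3 0 0 0 1" --pt "0.22 -0.24 -0.3 0 0 0 1" --pt "0.3 -0.33 -0.3 0 0 0 1" --pt "0.38 -0.42 -0.3 0 0 0 1"

```text
time_s: 26.2
position: [0.524, -0.0224, 0.1685]
tcp_rot: [[-1.0, -0.003, -0.001], [-0.003, 1.0, -0.001], [0.001, -0.001, -1.0]]
force: [-0.0, -1.0, -3.7]
opening: 0.732
grasp_force: 29.6
```

>>> step_arm --pt "0.05 -0.06 0 0 0 0 1" --pt "0.09 -0.1 0 0 0 0 1" --pt "0.09 -0.1 0.08 0 0 0 1" --pt "0.09 -0.1 0.16 0 0 0 1" --pt "0.09 -0.1 0.22 0 0 0 1" --pt "0.09 -0.1 0.27 0 0 0 1" --pt "0.09 -0.1 0.3 0 0 0 1" --pt "0.09 -0.1 0.3 0 0 0 1"

```text
time_s: 26.87
position: [0.4974, -0.0512, 0.0769]
tcp_rot: [[-1.0, -0.001, -0.004], [-0.001, 1.0, 0.001], [0.004, 0.001, -1.0]]
force: [-0.1, 0.3, -3.5]
opening: 0.735
grasp_force: 29.6
```

Foot is now about 6 mm above the bench. I'll lower gently and release.

>>> step_arm --pt "0 0 0.007 0 0 0 1" --pt "0 0 0.014 0 0 0 1" --pt "0 0 0.018 0 0 0 1" --pt "0 0 0.018 0 0 0 1"

```text
time_s: 27.2
position: [0.4995, -0.0515, 0.0737]
tcp_rot: [[-1.0, -0.001, 0.001], [-0.001, 1.0, -0.0], [-0.001, -0.0, -1.0]]
force: [0.1, -0.6, -1.6]
opening: 0.733
grasp_force: 29.6
```

>>> step_arm --pt "0 0 0 0 0 0 -1" --pt "0 0 0 0 0 0 -1" --pt "0 0 0 0 0 0 -1" --pt "0 0 0 0 0 0 -1" --pt "0 0 0 0 0 0 -1" --pt "0 0 0 0 0 0 -1" --pt "0 0 -0.12 0 0 0 -1" --pt "0 0 -0.24 0 0 0 -1"

```text
time_s: 27.87
position: [0.4971, -0.0509, 0.1437]
tcp_rot: [[-1.0, -0.001, -0.007], [-0.001, 1.0, 0.002], [0.007, 0.002, -1.0]]
force: [1.0, -0.7, -0.7]
opening: 1.001
grasp_force: 0.0
```

>>> step_arm --pt "0 0 -0.14 0 0 0 -1" --pt "0.1 0.13 -0.2 0 0 0 -1" --pt "0.15 0.27 -0.2 0 0 0 -1" --pt "0.18 0.4 -0.2 0 0 0 -1" --pt "0.18 0.54 -0.2 0 0 0 -1" --pt "0.18 0.54 -0.2 0 0 0 -1" --pt "0.18 0.54 -0.2 0 0 0 -1"

```text
time_s: 28.45
position: [0.4442, 0.113, 0.2055]
tcp_rot: [[-1.0, -0.006, 0.0], [-0.006, 1.0, 0.0], [-0.0, 0.0, -1.0]]
force: [-0.1, -0.3, -0.2]
opening: 0.998
grasp_force: 0.0
```

```bash
python3 - <<'E'
from m import *
s=read_state(); print(s["position"],s["joint_positions"].round(1))
c,g=wr("w11"); print(wcirc(c,g,(.442,.11),.082,.033)); 
hsv=cv2.cvtColor(c["im"],cv2.COLOR_RGB2HSV); m=cv2.inRange(hsv,(8,110,90),(25,255,255)); m[250:]=0
n,l,st,ce=cv2.connectedComponentsWithStats(m)
for i in range(1,n):
    if st[i,4]>300:
        pts=np.argwhere(l==i)[:,::-1].astype(np.float32); h=cv2.convexHull(pts); print(st[i],cv2.minEnclosingCircle(h)); 
        (u,v),r=cv2.minEnclosingCircle(h); print("cork",pt(c,u,v,.01))
save("w11c",c["im"])
E
```

```text
[0.44422342 0.11299293 0.20547111] [  0.2  17.8 105.5   0.   56.6 -90.1]
((286, 194, 39), [(array([272., 192.,  36.], dtype=float32), array([0.44  , 0.0988])), (array([282., 190.,  39.], dtype=float32), array([0.4391, 0.1073]))])
[ 259  124  103  112 5504] ((305.6780700683594, 179.66946411132812), 56.26789855957031)
cork [0.44494956 0.13020839 0.01      ]
[  58  195  119   55 4031] ((116.81062316894531, 234.67234802246094), 60.53084182739258)
cork [ 0.5073519  -0.07500778  0.01      ]
```

View pics/w11.png

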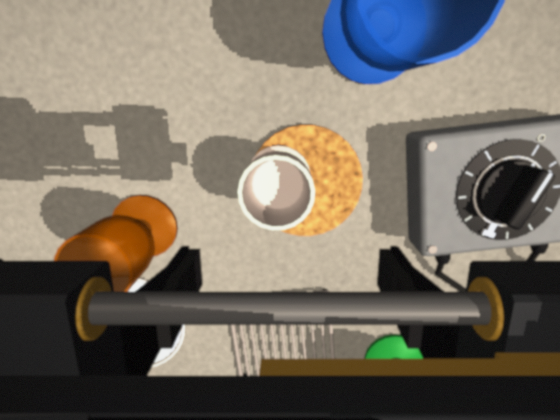

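The dish rim is at (277,190) and the cork board centre at about (306,180). The goblet stands on the bench at (130,235), and the dial pointer points at the off ring. Grasping the dish next.

>>> step_arm --pt "0.009 -0.033 0.08 0 0 0 -1" --pt "0.009 -0.033 0.18 0 0 0 -1" --pt "0.009 -0.033 0.28 0 0 0 -1" --pt "0.009 -0.033 0.37 0 0 0 -1" --pt "0.009 -0.033 0.45 0 0 0 -1" --pt "0.009 -0.033 0.51 0 0 0 -1" --pt "0.009 -0.033 0.53 0 0 0 -1" --pt "0.009 -0.033 0.53 0 0 0 -1"

```text
time_s: 29.17
position: [0.4418, 0.0992, 0.0447]
tcp_rot: [[-1.0, 0.001, -0.003], [0.001, 1.0, -0.0], [0.003, -0.0, -1.0]]
force: [-0.2, 0.0, 0.2]
opening: 1.001
grasp_force: 0.0
```

>>> step_arm --pt "0 0 0 0 0 0 1" --pt "0 0 0 0 0 0 1" --pt "0 0 0 0 0 0 1" --pt "0 0 0 0 0 0 1" --pt "0 0 0 0 0 0 1" --pt "0 0 0 0 0 0 1"

```text
time_s: 29.67
position: [0.443, 0.1008, 0.0472]
tcp_rot: [[-1.0, -0.001, 0.002], [-0.001, 1.0, 0.0], [-0.002, 0.0, -1.0]]
force: [0.3, 1.1, 6.3]
opening: 0.754
grasp_force: 30.0
```

>>> step_arm --pt "0 0 -0.06 0 0 0 1" --pt "0 0 -0.15 0 0 0 1" --pt "-0.06 0.003 -0.22 0 0 0 1" --pt "-0.15 0.003 -0.22 0 0 0 1" --pt "-0.26 0.003 -0.22 0 0 0 1" --pt "-0.37 0.003 -0.22 0 0 0 1" --pt "-0.48 0.003 -0.22 0 0 0 1" --pt "-0.58 0.003 -0.22 0 0 0 1"

```text
time_s: 30.33
position: [0.6176, 0.1018, 0.1122]
tcp_rot: [[-1.0, -0.001, 0.0], [-0.001, 1.0, -0.0], [-0.0, -0.0, -1.0]]
force: [0.0, 0.5, -1.8]
opening: 0.75
grasp_force: 30.0
```

>>> step_arm --pt "-0.06 0 0 0 0 0 1" --pt "-0.08 0 0 0 0 0 1" --pt "-0.08 0 0.06 0 0 0 1" --pt "-0.08 0 0.12 0 0 0 1" --pt "-0.08 0 0.17 0 0 0 1" --pt "-0.08 0 0.19 0 0 0 1" --pt "-0.08 0 0.2 0 0 0 1" --pt "-0.08 0 0.2 0 0 0 1"

```text
time_s: 31.0
position: [0.639, 0.1018, 0.0516]
tcp_rot: [[-1.0, -0.001, -0.002], [-0.001, 1.0, -0.0], [0.002, -0.0, -1.0]]
force: [0.6, 0.2, -2.1]
opening: 0.752
grasp_force: 30.0
```

>>> step_arm --pt "0 0 0.004 0 0 0 1" --pt "0 0 0.008 0 0 0 1" --pt "0 0 0.012 0 0 0 1" --pt "0 0 0.012 0 0 0 1"

```text
time_s: 31.33
position: [0.6405, 0.1017, 0.0491]
tcp_rot: [[-1.0, -0.001, 0.001], [-0.001, 1.0, -0.0], [-0.001, -0.0, -1.0]]
force: [-0.3, -0.8, -2.7]
opening: 0.753
grasp_force: 30.0
```

>>> step_arm --pt "0 0 0.003 0 0 0 1" --pt "0 0 0.003 0 0 0 1"

```text
time_s: 31.5
position: [0.6403, 0.1017, 0.0479]
tcp_rot: [[-1.0, -0.001, 0.0], [-0.001, 1.0, 0.0], [-0.0, 0.0, -1.0]]
force: [0.5, -0.0, -1.7]
opening: 0.747
grasp_force: 30.0
```

Within a millimetre of the rack, so I'll release. Then on to the goblet.

>>> step_arm --pt "0 0 0.002 0 0 0 1" --pt "0 0 0.002 0 0 0 -1" --pt "0 0 0.002 0 0 0 -1" --pt "0 0 0.002 0 0 0 -1" --pt "0 0 0.002 0 0 0 -1" --pt "0 0 0.002 0 0 0 -1" --pt "0 0 0.002 0 0 0 -1" --pt "0 0 -0.12 0 0 0 -1"

```text
time_s: 32.17
position: [0.6345, 0.1016, 0.0767]
tcp_rot: [[-1.0, -0.001, -0.016], [-0.001, 1.0, 0.0], [0.016, 0.0, -1.0]]
force: [-0.2, 0.5, -1.0]
opening: 0.997
grasp_force: 0.0
```

>>> step_arm --pt "0 0 -0.12 0 0 0 -1" --pt "0 0 -0.25 0 0 0 -1" --pt "0 0 -0.38 0 0 0 -1" --pt "0.1 -0.11 -0.42 0 0 0 -1" --pt "0.2 -0.22 -0.42 0 0 0 -1" --pt "0.3 -0.33 -0.42 0 0 0 -1" --pt "0.4 -0.44 -0.42 0 0 0 -1" --pt "0.47 -0.51 -0.42 0 0 0 -1"

```text
time_s: 32.83
position: [0.499, -0.0516, 0.2101]
tcp_rot: [[-1.0, -0.002, 0.001], [-0.002, 1.0, -0.001], [-0.001, -0.001, -1.0]]
force: [0.8, -2.0, -0.4]
opening: 1.003
grasp_force: 0.0
```

```bash
python3 - <<'E'
from m import *
s=read_state(); print(s["position"],s["joint_positions"].round(1))
c,g=wr("w12"); print(wcirc(c,g,(.4985,-.0515),.112,.032),wcirc(c,g,(.4985,-.0515),.112,.032,.04))
hsv=cv2.cvtColor(c["im"],cv2.COLOR_RGB2HSV)
c,im,hsv,g=top(); print("dish",circ(c,g,(.64,.102),.082,.033)," gob",circ(c,g,(.4985,-.0515),.112,.032))
E
```

```text
[ 0.49899079 -0.05162588  0.21013935] [ -18.7   20.7   99.6   -0.    59.6 -108.8]
((289, 204, 41), [(array([296., 202.,  38.], dtype=float32), array([ 0.4974, -0.0468]))]) ((289, 204, 41), [(array([294., 200.,  41.], dtype=float32), array([ 0.4949, -0.0483]))])
dish (array([0.6397, 0.1005]), np.float64(0.99))  gob None
```

>>> step_arm --pt "0.002 0.005 0.08 0 0 0 -1" --pt "0.002 0.005 0.18 0 0 0 -1" --pt "0.002 0.005 0.28 0 0 0 -1" --pt "0.002 0.005 0.37 0 0 0 -1" --pt "0.002 0.005 0.43 0 0 0 -1" --pt "0.002 0.005 0.455 0 0 0 -1" --pt "0.002 0.005 0.455 0 0 0 -1"

```text
time_s: 33.52
position: [0.499, -0.0484, 0.0716]
tcp_rot: [[-1.0, -0.001, -0.003], [-0.001, 1.0, 0.001], [0.003, 0.001, -1.0]]
force: [-0.4, 0.3, 1.1]
opening: 0.997
grasp_force: 0.0
```

>>> step_arm --pt "0 0 0 0 0 0 1" --pt "0 0 0 0 0 0 1" --pt "0 0 0 0 0 0 1" --pt "0 0 0 0 0 0 1" --pt "0 0 0 0 0 0 1" --pt "0 0 0 0 0 0 1" --pt "0 0 0 0 0 0 1"

```text
time_s: 34.1
position: [0.5003, -0.0489, 0.0742]
tcp_rot: [[-1.0, -0.0, 0.002], [-0.0, 1.0, 0.0], [-0.002, 0.0, -1.0]]
force: [-0.1, 3.2, 6.4]
opening: 0.731
grasp_force: 29.9
```

>>> step_arm --pt "0 0 -0.06 0 0 0 1" --pt "0 0 -0.15 0 0 0 1" --pt "0.02 0.06 -0.22 0 0 0 1" --pt "0.05 0.16 -0.22 0 0 0 1" --pt "0.08 0.27 -0.22 0 0 0 1" --pt "0.11 0.38 -0.22 0 0 0 1" --pt "0.15 0.48 -0.22 0 0 0 1" --pt "0.17 0.55 -0.22 0 0 0 1"

```text
time_s: 34.77
position: [0.4455, 0.1179, 0.1388]
tcp_rot: [[-1.0, -0.002, -0.004], [-0.002, 1.0, 0.0], [0.004, 0.0, -1.0]]
force: [-0.1, -0.3, -2.6]
opening: 0.726
grasp_force: 29.9
```

>>> step_arm --pt "0.01 0.04 0 0 0 0 1" --pt "0.01 0.04 0 0 0 0 1" --pt "0.01 0.04 0.05 0 0 0 1" --pt "0.01 0.04 0.1 0 0 0 1" --pt "0.01 0.04 0.14 0 0 0 1" --pt "0.01 0.04 0.165 0 0 0 1" --pt "0.01 0.04 0.17 0 0 0 1" --pt "0.01 0.04 0.17 0 0 0 1"

```text
time_s: 35.43
position: [0.4454, 0.1273, 0.0878]
tcp_rot: [[-1.0, -0.0, -0.001], [-0.0, 1.0, -0.0], [0.001, -0.0, -1.0]]
force: [0.8, 0.1, -3.6]
opening: 0.728
grasp_force: 29.9
```

>>> step_arm --pt "0 0 0.004 0 0 0 1" --pt "0 0 0.008 0 0 0 1" --pt "0 0 0.011 0 0 0 1" --pt "0 0 0.011 0 0 0 1"

```text
time_s: 35.77
position: [0.4457, 0.1279, 0.0852]
tcp_rot: [[-1.0, -0.001, 0.001], [-0.001, 1.0, -0.0], [-0.001, -0.0, -1.0]]
force: [-0.3, 0.2, -2.9]
opening: 0.731
grasp_force: 29.9
```

>>> step_arm --pt "0 0 0.002 0 0 0 1" --pt "0 0 0.002 0 0 0 1"

```text
time_s: 35.93
position: [0.4455, 0.1279, 0.0845]
tcp_rot: [[-1.0, -0.001, 0.0], [-0.001, 1.0, -0.0], [-0.0, -0.0, -1.0]]
force: [-0.0, -0.3, -2.4]
opening: 0.732
grasp_force: 29.9
```

>>> step_arm --pt "0 0 0.002 0 0 0 1" --pt "0 0 0.002 0 0 0 -1" --pt "0 0 0.002 0 0 0 -1" --pt "0 0 0.002 0 0 0 -1" --pt "0 0 0.002 0 0 0 -1" --pt "0 0 0.002 0 0 0 -1" --pt "0 0 0.002 0 0 0 -1" --pt "0 0 -0.1 0 0 0 -1"

```text
time_s: 36.6
position: [0.442, 0.1276, 0.1107]
tcp_rot: [[-1.0, -0.0, -0.011], [-0.0, 1.0, -0.0], [0.011, -0.0, -1.0]]
force: [-0.8, -0.5, -0.5]
opening: 0.995
grasp_force: 0.0
```

>>> step_arm --pt "0 0 -0.13 0 0 0 -1" --pt "0 0 -0.26 0 0 0 -1" --pt "0 0 -0.32 0 0 0 -1" --pt "0 0.13 -0.32 0 0 0 -1" --pt "0 0.26 -0.32 0 0 0 -1" --pt "0 0.39 -0.32 0 0 0 -1" --pt "0 0.52 -0.32 0 0 0 -1" --pt "0 0.62 -0.32 0 0 0 -1"

```text
time_s: 37.27
position: [0.445, 0.3165, 0.2105]
tcp_rot: [[-1.0, -0.002, 0.001], [-0.002, 1.0, 0.001], [-0.001, 0.001, -1.0]]
force: [1.1, 0.3, -0.2]
opening: 0.998
grasp_force: 0.0
```

```bash
python3 - <<'E'
from m import *
s=read_state(); print(s["position"],s["joint_positions"].round(1))
c,im,hsv,g=top(); print("dish",circ(c,g,(.64,.102),.082,.033)," gob",circ(c,g,(.445,.128),.122,.032),"nest",circ(c,g,(.615,-.08),.13,.0315)); save("t13",im[130:310,140:400])
t=cam("scene"); 
for n,cc in (("top",c),("scene",t)):
  for lo,hi,nm in (((5,170,60),(13,255,255),"amber"),):
    m=cv2.inRange(cv2.cvtColor(cc["im"],cv2.COLOR_RGB2HSV),lo,hi); k,l,st,ce=cv2.connectedComponentsWithStats(m)
    print(n,[(st[i].tolist(),ce[i].round().tolist()) for i in range(1,k) if st[i,4]>80])
print("exp scene goblet foot",px(t,[.445,.128,.01]),"rim",px(t,[.445,.128,.122]))
a=cv2.resize(t["im"][140:300,220:400],(400,356)); b=cv2.resize(c["im"][130:300,150:340],(400,358))[:356]
save("final",np.hstack([a,b]))
E
```

```text
[0.44496008 0.3164995  0.21046176] [ 23.7  24.1  93.5   0.   62.3 -66.4]
dish (array([0.6397, 0.1009]), np.float64(1.002))  gob (array([0.4424, 0.1258]), np.float64(1.061)) nest (array([ 0.6109, -0.0821]), np.float64(0.949))
top [([345, 111, 43, 47, 1271], [366.0, 136.0]), ([225, 226, 28, 25, 514], [238.0, 238.0])]
scene []
exp scene goblet foot (np.float64(285.4877594799399), np.float64(202.32047578164767)) rim (np.float64(286.90969883232935), np.float64(169.84947539526928))
```

All placed. Back to the dial: align with the bar, lower and grip.

>>> step_arm --pt "0.001 -0.005 0.1 0 0 0.15 0.1" --pt "0.001 -0.005 0.2 0 0 0.3 0.1" --pt "0.001 -0.005 0.25 0 0 0.45 0.1" --pt "0.001 -0.005 0.3 0 0 0.507 0.1" --pt "0.001 -0.005 0.3 0 0 0.507 0.1" --pt "0.001 -0.005 0.3 0 0 0.507 0.1"

```text
time_s: 37.87
position: [0.4444, 0.3114, 0.1197]
tcp_rot: [[-0.922, 0.386, -0.002], [0.386, 0.922, -0.001], [0.002, -0.002, -1.0]]
force: [0.1, 0.1, 1.9]
opening: 0.631
grasp_force: 0.0
```

```bash
python3 - <<'E'
from m import *
s=read_state(); x=s["tcp_rot"][:,0]; print(s["opening"],np.degrees(np.arctan2(x[1],x[0])),tool([.4447,.3153,.058]))
E
```

```text
0.6313682450083427 157.27739000876232 [0.0038 0.0127 0.2056]
```

>>> step_arm --pt "0.004 0.013 0.05 0 0 0 0.1" --pt "0.004 0.013 0.12 0 0 0 0.1" --pt "0.004 0.013 0.18 0 0 0 0.1" --pt "0.004 0.013 0.206 0 0 0 0.1" --pt "0.004 0.013 0.206 0 0 0 0.1" --pt "0.004 0.013 0.206 0 0 0 1" --pt "0.004 0.013 0.206 0 0 0 1" --pt "0.004 0.013 0.206 0 0 0 1"

```text
time_s: 38.53
position: [0.4464, 0.3168, 0.0598]
tcp_rot: [[-0.922, 0.387, 0.002], [0.387, 0.922, 0.001], [-0.002, 0.002, -1.0]]
force: [-0.4, 0.2, 0.4]
opening: 0.307
grasp_force: 0.0
```

>>> step_arm --pt "0 0 0 0 0 0 1" --pt "0 0 0 0 0 0 1" --pt "0 0 0 0 0 0 1" --pt "0 0 0 0 0 0 1" --pt "0 0 0 0 0 0 1"

```text
time_s: 38.95
position: [0.4453, 0.3152, 0.0594]
tcp_rot: [[-0.923, 0.386, -0.0], [0.386, 0.923, -0.002], [-0.001, -0.002, -1.0]]
force: [-1.1, -4.7, 5.6]
opening: 0.159
grasp_force: 30.0
```

>>> step_arm --pt "0 0 0 0 0 1 1" --pt "0 0 0 0 0 1 1" --pt "0 0 0 0 0 1 1" --pt "0 0 0 0 0 1 1" --pt "0 0 0 0 0 1 1" --pt "0 0 0 0 0 1 1" --pt "0 0 0 0 0 1 1"

```text
time_s: 39.53
position: [0.4449, 0.3149, 0.0594]
tcp_rot: [[-0.375, 0.927, -0.001], [0.927, 0.375, -0.003], [-0.002, -0.002, -1.0]]
force: [-0.9, -6.3, 6.8]
opening: 0.158
grasp_force: 30.0
```

>>> step_arm --pt "0 0 0 0 0 1 1" --pt "0 0 0 0 0 1 1" --pt "0 0 0 0 0 1 1" --pt "0 0 0 0 0 1 1" --pt "0 0 0 0 0 1 1" --pt "0 0 0 0 0 1 1" --pt "0 0 0 0 0 1 1"

```text
time_s: 40.12
position: [0.4444, 0.3149, 0.0593]
tcp_rot: [[0.39, 0.921, -0.002], [0.921, -0.39, -0.003], [-0.003, -0.001, -1.0]]
force: [-2.0, -5.5, 7.6]
opening: 0.157
grasp_force: 30.0
```

>>> step_arm --pt "0 0 0 0 0 1 1" --pt "0 0 0 0 0 1 1" --pt "0 0 0 0 0 1 1" --pt "0 0 0 0 0 1 1" --pt "0 0 0 0 0 1 1" --pt "0 0 0 0 0 1 1" --pt "0 0 0 0 0 1 1"

```text
time_s: 40.7
position: [0.4441, 0.3152, 0.0593]
tcp_rot: [[0.927, 0.375, -0.002], [0.375, -0.927, -0.002], [-0.003, 0.001, -1.0]]
force: [-2.8, -4.4, 7.4]
opening: 0.154
grasp_force: 30.0
```

>>> step_arm --pt "0 0 0 0 0 0.15 1" --pt "0 0 0 0 0 0.3 1" --pt "0 0 0 0 0 0.45 1" --pt "0 0 0 0 0 0.6 1" --pt "0 0 0 0 0 0.75 1" --pt "0 0 0 0 0 0.875 1" --pt "0 0 0 0 0 0.875 1" --pt "0 0 0 0 0 0.875 1"

```text
time_s: 41.37
position: [0.4441, 0.3156, 0.0593]
tcp_rot: [[0.956, -0.295, -0.002], [-0.295, -0.956, -0.002], [-0.002, 0.002, -1.0]]
force: [-2.2, -2.9, 7.5]
opening: 0.153
grasp_force: 30.0
```

```bash
python3 - <<'E'
from m import *
s=read_state(); x=s["tcp_rot"][:,0]; print(np.degrees(np.arctan2(x[1],x[0])),s["moment"],s["position"])
c=cam("wrist"); np.savez("w14.npz",**c); g=cv2.cvtColor(c["im"],cv2.COLOR_RGB2GRAY)
for r in range(150,240,4): print(r,[250+int(i) for i in np.nonzero(g[r,250:330]>140)[0]])
E
```

```text
-17.13760212755159 [-0.58237637  0.64882657 -0.04177302] [0.44406201 0.31563591 0.05934629]
150 [250, 251, 252, 253, 254, 255, 256, 257, 258, 259, 260, 261, 262, 263, 264, 265, 266, 267, 268, 269, 270, 271, 272, 273, 274, 275, 276, 277, 278, 279, 280, 281, 282, 283, 284, 285, 286, 287, 288, 289, 290, 291, 292, 293, 294, 295, 296, 297, 298, 299, 300, 301, 302, 303, 304, 305, 306, 307, 308, 309, 310, 311, 312, 313, 314, 315, 316, 317, 318, 319, 320, 321, 322, 323, 324, 325, 326, 327, 328, 329]
154 [250, 251, 252, 253, 254, 255, 256, 257, 258, 259, 260, 261, 262, 263, 264, 265, 266, 267, 268, 269, 270, 271, 272, 273, 274, 275, 276, 277, 278, 279, 280, 281, 282, 283, 284, 285, 286, 287, 288, 289, 290, 291, 292, 293, 294, 295, 296, 297, 298, 299, 300, 301, 302, 303, 304, 305, 306, 307, 308, 309, 310, 311, 312, 313, 314, 315, 316, 317, 318, 319, 320, 321, 322, 323, 324, 325, 326, 327, 328, 329]
158 [250, 251, 252, 253, 254, 255, 256, 257, 258, 259, 260, 261, 262, 263, 264, 265, 266, 267, 268, 269, 270, 271, 272, 273, 274, 275, 276, 277, 278, 279, 280, 281, 282, 283, 284, 285, 286, 287, 288
[... 922 characters left out ...]
297]
194 [275, 276, 277, 278, 279, 280, 281, 282, 283, 284, 285, 286, 287, 288, 289, 290, 291, 292, 293, 294, 295, 296, 297, 298, 299, 300, 301, 302]
198 [264, 265, 266, 267, 268, 269, 270, 271, 272, 273, 274, 275, 301, 302, 303, 304, 305, 306, 307, 308, 309, 310, 311, 312, 313, 314, 315]
202 [256, 257, 258, 259, 260, 261, 262, 263, 264, 315, 316, 317, 318, 319, 320, 321, 322, 323, 324]
206 [250, 251, 252, 253, 254, 255, 256, 287, 288, 289, 290, 291, 292, 324, 325, 326, 327, 328, 329]
210 [250, 251, 329]
214 []
218 []
222 [287, 288, 289, 290, 291, 292]
226 []
230 [286, 287, 288, 289, 290, 291, 292, 293]
234 [286, 287, 288, 289, 290, 291, 292, 293]
238 [286, 287, 288, 289, 290, 291, 292, 293]
```

The marker stem is centred at column 291 and the pointer at 289.5, so I trim about 1°, release and rise.

>>> step_arm --pt "0 0 0 0 0 0.025 1" --pt "0 0 0 0 0 0.025 1" --pt "0 0 0 0 0 0.025 1" --pt "0 0 0 0 0 0.025 -0.1" --pt "0 0 0 0 0 0.025 -0.1" --pt "0 0 0 0 0 0.025 -0.1" --pt "0 0 0 0 0 0.025 -0.1" --pt "0 0 0 0 0 0.025 -0.1"

```text
time_s: 42.08
position: [0.4455, 0.3166, 0.0584]
tcp_rot: [[0.95, -0.313, 0.0], [-0.313, -0.95, 0.0], [0.0, -0.0, -1.0]]
force: [0.3, -0.1, -0.2]
opening: 0.453
grasp_force: 0.0
```

>>> step_arm --pt "0 0 -0.1 0 0 0 -0.1" --pt "0 0 -0.2 0 0 0 -0.1" --pt "0 0 -0.32 0 0 0 -0.1" --pt "0 0 -0.44 0 0 0 -0.1" --pt "0 0 -0.44 0 0 0 -0.1" --pt "0 0 -0.44 0 0 0 -0.1"

```text
time_s: 42.58
position: [0.4469, 0.3173, 0.1928]
tcp_rot: [[0.95, -0.313, 0.005], [-0.313, -0.95, 0.002], [0.004, -0.004, -1.0]]
force: [-0.4, 0.3, -0.4]
opening: 0.549
grasp_force: 0.0
```

```bash
python3 - <<'E'
from m import *
s=read_state(); x=s["tcp_rot"][:,0]; print(np.degrees(np.arctan2(x[1],x[0])),s["position"])
w=cam("wrist"); c,im,hsv,g=top(); t=cam("scene")
print("dish",circ(c,g,(.64,.102),.082,.033)," gob",circ(c,g,(.445,.128),.122,.032),"nest",circ(c,g,(.615,-.08),.13,.0315))
u,v=px(w,[.4449,.3152,.06]); u,v=int(u),int(v)
a=cv2.resize(w["im"][max(v-70,0):v+70,u-70:u+70],(400,400),interpolation=cv2.INTER_CUBIC)
b=cv2.resize(t["im"][140:320,220:400],(400,400),interpolation=cv2.INTER_CUBIC)
save("fin",np.hstack([a,b]))
E
```

```text
-18.25931557959812 [0.44694133 0.3172545  0.19282719]
dish (array([0.639 , 0.1009]), np.float64(0.99))  gob (array([0.4424, 0.1164]), np.float64(0.956)) nest (array([ 0.6109, -0.0828]), np.float64(0.968))
```

View pics/fin.png

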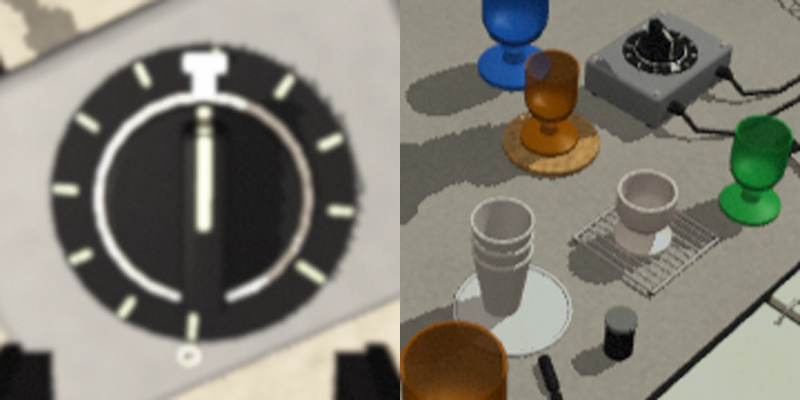

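The pointer meets the marker, the goblet stands centred on the cork, the dish is on the rack and the cups are nested upright. Handing in.

```bash
python3 -c "
from rig import *
print(hand_in())"
```

```text
the job is handed in; nothing more can be done
None
```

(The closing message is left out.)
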